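# Put the lantern lamps on charge

### The arm

A 6-joint arm with a two-finger parallel gripper is mounted at the origin on the work surface. World frame = base frame: x ahead of the robot, y to its left, z up, the work surface at z = 0. Lengths are in m, angles in rad, forces in N, time in s.
With the tool pointing down it reaches from about 0.425 to 0.95 m from the base axis. Payload 3.5 kg.
Tool frame: the origin (TCP) lies midway between the tips of the shut fingers; the grasp point (between the pads) lies ctrl.grasp_offset behind it (ctrl.grasp_offset is the distance from the TCP to the grasp point, in m); x points along the fingers, y is the direction in which the jaws open and shut, and the axes are right-handed (so a half turn about x gives the same grasp; the last joint's range is limited). The gripper opens to 85 mm and grips with 20 to 120 N. Pads are 22 mm wide; open, the fingers measure 114 mm over their backs; the gripper's body (76 mm by 85 mm) begins 54 mm behind the grasp point. The pads swing forward as they close: fully open they stand 13 mm farther back than shut.
Start: joints at [1.095, 0.286, 1.577, -0, 1.279, -0.15], TCP at [0.216, 0.639, 0.231] pointing down, gripper open.
Joint ranges: [-2.77, 2.77], [-0.9, 2.22], [0.21, 2.48], [-1.53, 4.67], [0.24, 2.81], [-2.84, 2.84]. Speed limits (rad/s): [2.79, 2.79, 3.14, 3.14, 3.14, 3.14].

### API

Orientations are given as a unit quaternion [x, y, z, w].
In Python, from plant import readout, read_camera, sign_off, ctrl gives the robot as it stands.
- The arm moves only by the tool drive_tool, never from a script. Its argument "steps" is a list of rows, each a list of 5 numbers: the shift along the tool's x, y, z in cm, then the turn about the tool's x in degrees, then the opening, from 0 (shut) to 1 (fully open). A call has 1 to 10 rows; each row shifts and turns the commanded pose from where the row before left it, along the tool's axes as they then stand; what a row does not reach is not made up. A row lasts 1/10 s, in which the tool goes at most 50 mm and 8.59 degrees, less where a joint would pass 70% of its speed; a pose out of reach is approached as far as the arm can. A call is refused whole if a number of a shift passes 5 or a number of a turn 8.59, either way. A call with a gripper value outside its range is refused whole. The fingers move at their own pace and stop on an object; "force" is the grip in N (left out, the last holds). Time passes only in rows, so rows that do not move let the fingers close. It gives the time, the measured TCP pose, the force and the opening at its end, in the units of the state.
- readout.get_state(): the state, without advancing time (a new reading comes with each control period).
- read_camera(name): name is "scene" or "top" or "wrist"; returns a dict with "frame" (480x640x3 uint8, red, green, blue), "vertical_fov" (degrees; the focal length in pixels is half the picture's height over the tangent of half this angle, whatever the lens; pixels are square), "cx", "cy" (the principal point, pixels), "k1" (the pictures are not rectified: a ray, as slopes to the right and down, at radius r is drawn at 1 + k1 r^2 times it, then the intrinsics apply), "eye" and "orientation" of the camera in the world. Camera axes: x right, y up, looking along -z (the intrinsics and any distortion apply to the point x, -y, -z); pixel columns grow to the right and rows downward; lengths in m; the calibration is good to about 2 mm. A picture is of the moment at which its call begins. There is no depth.
- sign_off(): hands the job in, once; it reports no verdict.
The state is a dict: "time": time; "qpos": joint angles; "dq": joint speeds; "joint_efforts": joint torques, N m; "eef_pos": TCP position; "tcp_rot": TCP orientation; "contact_force": force on the tool from outside, world axes, zero at the start; "wrist_torque": the same for the moment, N m; "opening": opening from 0.0 (shut) to 1.0 (fully open).
Only numpy, scipy, OpenCV 4.12 (cv2) and the standard library are available. Lean on these libraries where they do the work, as an engineer would, in place of code of your own. Each camera call takes 0.05 s, during which the arm holds its last target. There are 200 camera calls.

### The job

The lanterns are finished for today: lift each of the three glass jars straight off its lamp, leaving the lamp standing on the table instead of coming up inside the jar, and stand the jars mouth-down as they are, wholly on the white drawing sheet. Put every lamp, those from the jars and the bare ones on the table, into a bay of the charging dock, one to a bay in any bay, and press it down past the sprung ball until it clicks home on the bay floor. When all lamps are home, press the green start key right down and let it go; leave the other things on the table where they are.

Things in the scene. Friction and masses are not known exactly. Their poses are not given: they have to be found in the camera images.
- jar_a_mid (a point): Glass jar with cream band, mouth down over a lamp: outside 60 mm, inside 52 mm, 84 mm tall, closed top, 0.11 kg. The point is its centre, 42 mm above its lower rim; z up its axis. Two sprung pads inside drag on the lamp with up to 0.95 N (a lamp weighs at least 1.15 N) for the first 40 mm of lift; clear of the lamp at 72 mm. Covers lamp_a at the start.
- jar_b_mid (a point): Glass jar with cream band, mouth down over a lamp: outside 60 mm, inside 52 mm, 84 mm tall, closed top, 0.11 kg. The point is its centre, 42 mm above its lower rim; z up its axis. Two sprung pads inside drag on the lamp with up to 0.95 N (a lamp weighs at least 1.15 N) for the first 40 mm of lift; clear of the lamp at 72 mm. Covers lamp_b at the start.
- jar_c_mid (a point): Glass jar with cream band, mouth down over a lamp: outside 60 mm, inside 52 mm, 84 mm tall, closed top, 0.11 kg. The point is its centre, 42 mm above its lower rim; z up its axis. Two sprung pads inside drag on the lamp with up to 0.95 N (a lamp weighs at least 1.15 N) for the first 40 mm of lift; clear of the lamp at 72 mm. Covers lamp_c at the start.
- lamp_a_mid (a point): LED candle lamp, upright white cylinder with a yellow domed top, 46 mm across, 70 mm tall, 0.13 kg, lowest 4 mm chamfered to 38 mm, a catch groove 13-17 mm up, straight sides from 22 to 62 mm up. The point is its centre, 35 mm above its underside; z along its axis. At the start inside jar_a.
- lamp_b_mid (a point): LED candle lamp, upright white cylinder with a yellow domed top, 46 mm across, 70 mm tall, 0.13 kg, lowest 4 mm chamfered to 38 mm, a catch groove 13-17 mm up, straight sides from 22 to 62 mm up. The point is its centre, 35 mm above its underside; z along its axis. At the start inside jar_b.
- lamp_c_mid (a point): LED candle lamp, upright white cylinder with a yellow domed top, 46 mm across, 70 mm tall, 0.13 kg, lowest 4 mm chamfered to 38 mm, a catch groove 13-17 mm up, straight sides from 22 to 62 mm up. The point is its centre, 35 mm above its underside; z along its axis. At the start inside jar_c.
- lamp_d_mid (a point): LED candle lamp, upright white cylinder with a yellow domed top, 46 mm across, 70 mm tall, 0.13 kg, lowest 4 mm chamfered to 38 mm, a catch groove 13-17 mm up, straight sides from 22 to 62 mm up. The point is its centre, 35 mm above its underside; z along its axis. At the start bare on the table; may be absent.
- lamp_e_mid (a point): LED candle lamp, upright white cylinder with a yellow domed top, 46 mm across, 70 mm tall, 0.13 kg, lowest 4 mm chamfered to 38 mm, a catch groove 13-17 mm up, straight sides from 22 to 62 mm up. The point is its centre, 35 mm above its underside; z along its axis. At the start bare on the table; may be absent.
- lamp_f_mid (a point): LED candle lamp, upright white cylinder with a yellow domed top, 46 mm across, 70 mm tall, 0.13 kg, lowest 4 mm chamfered to 38 mm, a catch groove 13-17 mm up, straight sides from 22 to 62 mm up. The point is its centre, 35 mm above its underside; z along its axis. At the start bare on the table; may be absent.
- dock: Charging dock, a long grey block fixed to the table: 84 mm wide (its x), 38 mm high, from -192 to +236 mm along its y; origin on the table under the middle of its row of bays. Six bays in a row along y, 60 mm apart (y = -150 to +150 mm). A lamp fully home has its centre 51 mm above the table; standing unclicked on the ball, about 61 to 65 mm.
- bay1 (a point): Bay 1, the -y end of the row: centre of its mouth, 38 mm above the table. Each bay is a round hole, 48 mm across, 22 mm deep; a sprung steel ball (10 mm) stands 3.5 mm out of its -x wall, 15 mm above the floor. A lamp set in stops on the ball 10-14 mm short; 6 to 20 N straight down pushes it past, the ball clicks into the groove and holds it.
- bay6 (a point): Bay 6, the +y end of the row, next to the start key: centre of its mouth, 38 mm above the table. Each bay is a round hole, 48 mm across, 22 mm deep; a sprung steel ball (10 mm) stands 3.5 mm out of its -x wall, 15 mm above the floor. A lamp set in stops on the ball 10-14 mm short; 6 to 20 N straight down pushes it past, the ball clicks into the groove and holds it.
- start_top (a point): Centre of the top of the green round start key on the +y end of the dock, 26 mm across, its top 59 mm above the table; presses straight down.
- start (a joint): Travel of the start key: 0 up, 0.005 m fully down (about 5 N); it springs back.
- sheet: White drawing sheet with a pumpkin drawn on it, 297 mm (its x) by 210 mm (its y), 2 mm thick, fixed to the table; the origin is under its centre.
- spare_jar1: Not part of the job: empty glass jar with a green band, mouth up, 64 mm across, 72 mm tall. The origin is on its underside.
- spare_jar2: Not part of the job: empty glass jar with a pink band, mouth up, 64 mm across, 72 mm tall. The origin is on its underside.
- tape_roll: Not part of the job: yellow tape roll lying flat, 72 mm across, 22 mm high. The origin is on its underside.
- glue_bottle: Not part of the job: white glue bottle, 48 mm across, 130 mm tall. The origin is on its underside.
- pine_cone: Not part of the job: painted pine cone, 50 mm across, 52 mm tall. The origin is on its underside.
- felt_pen: Not part of the job: blue felt pen lying on the table, 125 mm long from its origin along its y, 16 mm thick. The origin is on its underside.
- glue_gun: Not part of the job: black and red glue gun lying on its side, 40 mm high, 200 mm long with its glue stick along x, its handle reaching 115 mm to -y. The origin is on its underside.
Things that resemble listed ones, but are neither listed nor needed, are in the scene too. Leave any red look-alike of the part that bears jar_b_mid alone.

How it is judged:
On the way, in this order (a step that is already met when the one before it is completed fails the run):
1. every lamp is clicked home in a bay of the dock (z of lamp_a_mid in the frame of dock between 0.045 and 0.0535 m and x of lamp_a_mid in the frame of dock between -0.006 and 0.006 m and y of lamp_a_mid in the frame of dock between -0.158 and 0.158 m and angle between each of lamp_a_mid, lamp_b_mid, lamp_c_mid, lamp_d_mid, lamp_e_mid, lamp_f_mid's own z axis and vertical below 0.12 rad and z of lamp_b_mid in the frame of dock between 0.045 and 0.0535 m and x of lamp_b_mid in the frame of dock between -0.006 and 0.006 m and y of lamp_b_mid in the frame of dock between -0.158 and 0.158 m and z of lamp_c_mid in the frame of dock between 0.045 and 0.0535 m and x of lamp_c_mid in the frame of dock between -0.006 and 0.006 m and y of lamp_c_mid in the frame of dock between -0.158 and 0.158 m and z of lamp_d_mid in the frame of dock between 0.045 and 0.0535 m and x of lamp_d_mid in the frame of dock between -0.006 and 0.006 m and y of lamp_d_mid in the frame of dock between -0.158 and 0.158 m and z of lamp_e_mid in the frame of dock between 0.045 and 0.0535 m and x of lamp_e_mid in the frame of dock between -0.006 and 0.006 m and y of lamp_e_mid in the frame of dock between -0.158 and 0.158 m and z of lamp_f_mid in the frame of dock between 0.045 and 0.0535 m and x of lamp_f_mid in the frame of dock between -0.006 and 0.006 m and y of lamp_f_mid in the frame of dock between -0.158 and 0.158 m), for 0.2 s.
2. then the start key is pressed right down (value of joint start above 0.0038 m), for 0.1 s.
At the end, for the whole second after the job is handed in: Every lamp sits in a bay within 2.5 mm of fully down, 6 mm of the row's line, upright to 0.12 rad; all jars stand upright (0.1 rad), wholly on the sheet, not stacked; the start key is up (all of step 1 and x of jar_a_mid in the frame of sheet between -0.12 and 0.12 m and y of jar_a_mid in the frame of sheet between -0.077 and 0.077 m and z of each of jar_a_mid, jar_b_mid, jar_c_mid in the frame of sheet below 0.049 m and angle between each of jar_a_mid, jar_b_mid, jar_c_mid's own z axis and vertical below 0.1 rad and x of jar_b_mid in the frame of sheet between -0.12 and 0.12 m and y of jar_b_mid in the frame of sheet between -0.077 and 0.077 m and x of jar_c_mid in the frame of sheet between -0.12 and 0.12 m and y of jar_c_mid in the frame of sheet between -0.077 and 0.077 m and value of joint start below 0.001 m); the robot touches nothing.
It fails at once if a lamp was carried up inside its jar ((height (world z) of lamp_a_mid above 0.065 m and horizontal distance between lamp_a_mid and jar_a_mid below 0.012 m and distance between lamp_a_mid and jar_a_mid below 0.045 m) or (height (world z) of lamp_b_mid above 0.065 m and horizontal distance between lamp_b_mid and jar_b_mid below 0.012 m and distance between lamp_b_mid and jar_b_mid below 0.045 m) or (height (world z) of lamp_c_mid above 0.065 m and horizontal distance between lamp_c_mid and jar_c_mid below 0.012 m and distance between lamp_c_mid and jar_c_mid below 0.045 m)).
It fails at once if another thing on the table was pushed more than 4 cm from its place (distance of any of spare_jar1, spare_jar2, tape_roll, glue_bottle, pine_cone, felt_pen, glue_gun from where it was at the start of the episode above 0.04 m).
Of lamp_d, lamp_e, lamp_f only 1 to 3 are there at a start; the rules pass over those that are not, and their reading is None.
At some moment in a run one of lamp_d, lamp_e, lamp_f may be knocked a few centimetres aside while the robot is not near it.
Once in a run the grip may slacken for a moment while it holds something.
It also fails if it takes over 210 s, if anything falls off the work surface, if the arm or the gripper's body presses on something with over 40 N, if the wrist force passes 120 N, or if a joint passes its speed limit or range.

## Working session

There is one attempt and no reset: what is moved stays moved. The work goes in short steps, Python scripts to look and compute and a tool call to move; the robot and the scene stay as the last step left them, time stands still between calls to the robot, and variables do not carry over. Pictures are saved under pics/ and viewed, about 12 in all and at most 16, crops included, and the job is handed in when it is done.

Besides the shell and the picture viewer there is one more tool, called as name(argument=value, ...) on one line, values as JSON. drive_tool: Moves the arm, as the interface text tells. Its arguments: {"type":"object","properties":{"steps":{"type":"array","items":{"type":"array","items":{"type":"number"}}},"force":{"type":"number"}},"required":["steps"]}

```bash
mkdir -p pics; ls
cat > h.py <<'E'
import numpy as np, cv2
from scipy.spatial.transform import Rotation as R
from plant import readout, read_camera, sign_off, ctrl
def K(c):
    f=240/np.tan(np.radians(c["vertical_fov"]/2)); return np.array([[f,0,c["cx"]],[0,f,c["cy"]],[0,0,1.]]), np.array([c["k1"],0,0,0,0.])
def pix(c,P):
    P=np.atleast_2d(P).astype(float); Q=R.from_quat(c["orientation"]).inv().apply(P-np.array(c["eye"]))*[1,-1,-1]
    k,d=K(c); return cv2.projectPoints(Q[:,None],np.zeros(3),np.zeros(3),k,d)[0][:,0]
def world(c,uv,z):
    uv=np.atleast_2d(uv).astype(float); k,d=K(c); n=cv2.undistortPoints(uv[:,None],k,d)[:,0]
    r=R.from_quat(c["orientation"]).apply(np.c_[n[:,0],-n[:,1],-np.ones(len(n))]); e=np.array(c["eye"])
    return e+r*((z-e[2])/r[:,2])[:,None]
def save(name,cam):
    c=read_camera(cam); cv2.imwrite(f"pics/{name}.png",c["frame"][:,:,::-1]); np.save(f"pics/{name}.npy",c,allow_pickle=True); return c
def load(name): return np.load(f"pics/{name}.npy",allow_pickle=True).item()
E
python3 - <<'E'
from h import *
for n in("top","scene","wrist"):
    c=save(n+"0",n); print(n,c["vertical_fov"],c["cx"],c["cy"],c["k1"],c["eye"],c["orientation"])
s=readout.get_state();print(s,ctrl.grasp_offset)
E
```

```text
pics
top 42.29379596094317 317.0087682342983 229.828059197736 -0.1650956896080807 [0.37552886 0.0147625  1.73991658] [ 0.04058214 -0.0383283  -0.70112805  0.71084703]
scene 48.877280145168896 321.105257261702 230.4841413255744 0.05539818821431904 [1.3610701  0.12540568 1.01004762] [0.22764736 0.26249559 0.69516069 0.62930466]
wrist 70.67801323213335 319.68066057532167 244.5155346598884 0.011285274573465068 [0.14981519 0.66176565 0.37224508] [-0.11337898 -0.08097105  0.5773958   0.80448927]
{'time': 0.15, 'qpos': array([ 1.09499500e+00,  2.87010312e-01,  1.57784980e+00, -9.01446650e-06,
        1.27861226e+00, -1.49993050e-01]), 'dq': array([ 0.00083384, -0.00270328, -0.00432245, -0.00162682, -0.00139863,
       -0.00119426]), 'joint_efforts': array([ 9.28414520e-04, -4.06602037e+01, -2.93142378e+01, -1.34401198e-04,
        3.97034775e-03,  1.85784205e-05]), 'eef_pos': array([0.21578003, 0.63903446, 0.23022792]), 'tcp_rot': array([ 0.1140476 ,  0.6979465 , -0.11531411,  0.69754317]), 'contact_force': array([ 0.6403963 , -1.1102693 ,  0.51939303]), 'wrist_torque': array([ 0.0044916 ,  0.00218362, -0.00093426]), 'opening': 1.0025361709250467} 0.0187
```

View pics/top0.png

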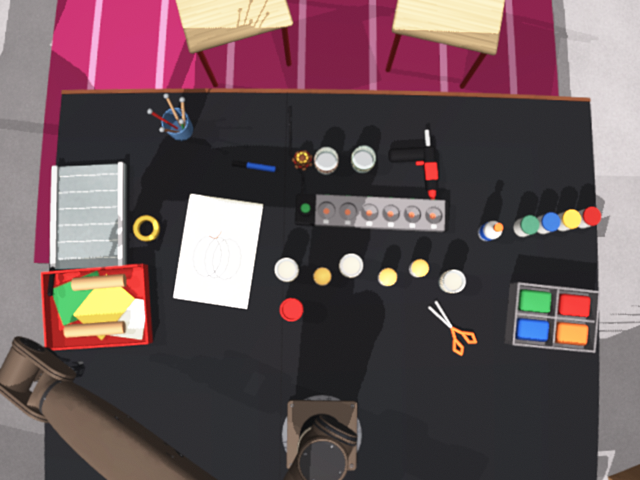

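View pics/scene0.png

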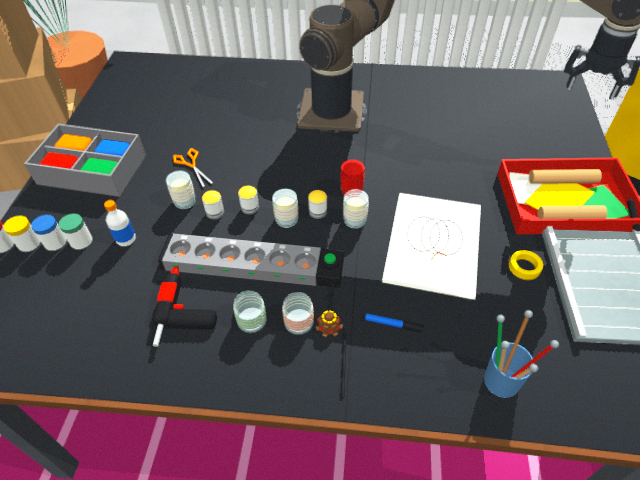

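Top view shows three jars at (287,269), (351,265) and (453,281), and three bare lamps at (322,276), (388,277) and (419,268). The red look-alike jar is at (291,309), the dock spans (316-446,197-230), the green key is at (305,209), and the sheet centre is about (219,251). Next: a close crop and measurements.

Run:
```python
from h import *
c=load("top0"); f=c["frame"]
cv2.imwrite("pics/topcrop.png",cv2.resize(f[185:325,265:475],None,fx=3.8,fy=3.8,interpolation=cv2.INTER_CUBIC)[:,:,::-1])
hsv=cv2.cvtColor(f,cv2.COLOR_RGB2HSV)
m=cv2.inRange(hsv,(15,60,120),(35,255,255)); n,l,s,ce=cv2.connectedComponentsWithStats(m)
for i in range(1,n):
    if s[i,4]>100: print("yel",s[i],ce[i],world(c,ce[i],0.068)[0].round(3))
m=cv2.inRange(hsv,(0,0,150),(180,70,255)); n,l,s,ce=cv2.connectedComponentsWithStats(m)
for i in range(1,n):
    if s[i,4]>100 and 150<ce[i][1]<320 and 150<ce[i][0]<480: print("wh",s[i],ce[i],world(c,ce[i],0.084)[0].round(3))
m=cv2.inRange(f,(180,180,180),(255,255,255));m[:,:165]=0;m[:,270:]=0;m[:180]=0;m[320:]=0
ct=max(cv2.findContours(m,0,2)[0],key=cv2.contourArea);ap=cv2.approxPolyDP(ct,6,True)[:,0];w=world(c,ap,.002);print(ap,w.round(3),w.mean(0))
m=cv2.inRange(hsv,(50,100,50),(75,255,255));m[:,:290]=0;m[:,330:]=0;print("key",[world(c,cv2.moments(x)["m10"]/cv2.moments(x)["m00"] and (cv2.moments(x)["m10"]/cv2.moments(x)["m00"],cv2.moments(x)["m01"]/cv2.moments(x)["m00"]),.059) for x in cv2.findContours(m,0,2)[0] if cv2.contourArea(x)>30])
```

```text
yel [ 176    0  117   53 2623] [227.52802135  23.37552421] [1.159 0.288 0.068]
yel [ 392    0  112   54 2268] [456.4537037   30.05776014] [ 1.15  -0.374  0.068]
yel [561 209  21  21 321] [571.23676012 218.54205607] [ 0.604 -0.689  0.068]
yel [133 215  26  26 373] [145.77479893 227.73994638] [0.562 0.492 0.068]
yel [411 259  18  18 243] [420.02057613 267.23868313] [ 0.465 -0.259  0.068]
yel [313 267  18  18 251] [321.90836653 275.87649402] [0.438 0.006 0.068]
yel [379 268  18  18 255] [387.92156863 276.30980392] [ 0.439 -0.172  0.068]
yel [  70  276   65   49 2119] [101.92779613 299.83199622] [0.362 0.608 0.068]
yel [ 64 324  61  16 568] [ 93.24471831 330.44014085] [0.277 0.63  0.068]
yel [559 325  28  18 420] [572.68571429 333.4952381 ] [ 0.285 -0.687  0.068]
yel [451 328  25  27 158] [461.29746835 339.29746835] [ 0.271 -0.372  0.068]
wh [314 147  24  24 453] [325.8785872  159.06401766] [ 0.756 -0.     0.084]
wh [352 146  24  24 446] [363.20179372 157.52242152] [ 0.761 -0.102  0.084]
wh [ 173  194   90  115 7976] [217.80102808 251.03560682] [0.5   0.287 0.084]
wh [ 354  197   91   34 1995] [401.45714286 213.19548872] [ 0.609 -0.206  0.084]
wh [339 254  24  24 447] [350.75391499 265.17673378] [ 0.467 -0.07   0.084]
wh [274 258  24  24 446] [286.02242152 269.34304933] [0.454 0.103 0.084]
wh [440 270  26  23 489] [452.55623722 281.20449898] [ 0.427 -0.344  0.084]
wh [428 301  24  27 167] [440.64670659 314.5508982 ] [ 0.338 -0.312  0.084]
[[191 194]
 [173 296]
 [246 308]
 [262 205]] [[0.669 0.383 0.002]
 [0.377 0.425 0.002]
 [0.348 0.217 0.002]
 [0.639 0.179 0.002]] [0.50818755 0.30095532 0.002     ]
key [array([[0.62454652, 0.05500127, 0.059     ]])]
```

View pics/topcrop.png

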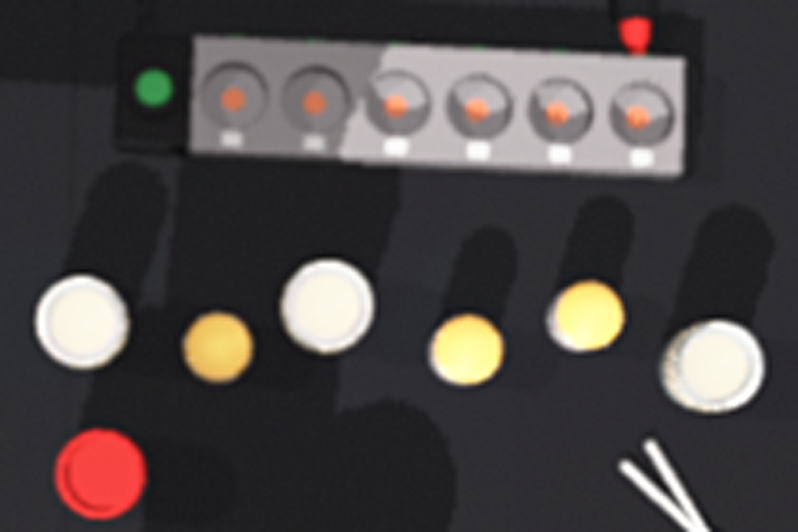

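Bare lamps are the yellow domes at crop (218,346), (466,349) and (587,315). The jars have plain rims at (82,322), (328,306) and (713,366). The red look-alike at (100,474) and the mouth-up spare jars stay put. Next: the dock pose and the tool yaw plan.

Run:
```python
from h import *
s=readout.get_state(); M=R.from_quat(s["tcp_rot"]).as_matrix(); print("tool axes cols\n",M.round(3))
for nm in("top0","scene0"):
    c=load(nm); f=c["frame"]; hsv=cv2.cvtColor(f,cv2.COLOR_RGB2HSV)
    m=cv2.inRange(hsv,(3,90,90),(16,255,255))
    n,l,st,ce=cv2.connectedComponentsWithStats(m); P=[]
    for i in range(1,n):
        w=world(c,ce[i],.016)[0]
        if st[i,4]>=8 and .5<w[0]<.7 and -.32<w[1]<.06: P.append(w); print(nm,st[i,4],ce[i].round(1),w.round(4))
    P=np.array(P)
    print(P.mean(0), np.linalg.norm(np.diff(P[np.argsort(P[:,1])],axis=0),axis=1).round(4))
# dock top outline
c=load("top0");f=c["frame"];hsv=cv2.cvtColor(f,cv2.COLOR_RGB2HSV)
m=cv2.inRange(hsv,(0,0,95),(180,60,255));m[:190]=0;m[236:]=0;m[:,:300]=0;m[:,460:]=0
m=cv2.morphologyEx(m,cv2.MORPH_CLOSE,np.ones((9,9)))
ct=max(cv2.findContours(m,0,2)[0],key=cv2.contourArea);r=cv2.minAreaRect(ct);b=cv2.boxPoints(r);print(b,world(c,b,.038).round(4))
# scene-camera lamp domes & jars
c=load("scene0");hsv=cv2.cvtColor(c["frame"],cv2.COLOR_RGB2HSV)
m=cv2.inRange(hsv,(18,90,120),(35,255,255));n,l,st,ce=cv2.connectedComponentsWithStats(m)
for i in range(1,n):
    if st[i,4]>40: print("scene yel",ce[i].round(1),world(c,ce[i],.066)[0].round(4))
```

```text
tool axes cols
 [[-0.001  0.32   0.947]
 [-0.002  0.947 -0.32 ]
 [-1.    -0.002 -0.   ]]
top0 27 [325.7 210.6] [ 0.6234 -0.0021  0.016 ]
top0 27 [347.1 211.5] [ 0.6216 -0.0621  0.016 ]
top0 25 [368.6 212.9] [ 0.6185 -0.1224  0.016 ]
top0 25 [389.7 213.8] [ 0.617  -0.1819  0.016 ]
top0 25 [411.  214.6] [ 0.6155 -0.2421  0.016 ]
top0 27 [432.2 215.7] [ 0.6134 -0.3024  0.016 ]
[ 0.61822905 -0.15219063  0.016     ] [0.0603 0.0602 0.0595 0.0604 0.06  ]
scene0 26 [181.5 253. ] [ 0.615 -0.303  0.016]
scene0 30 [205.8 255.6] [ 0.6175 -0.2431  0.016 ]
scene0 28 [230.5 258. ] [ 0.6191 -0.183   0.016 ]
scene0 30 [255.3 260.3] [ 0.6204 -0.1229  0.016 ]
scene0 31 [280. 263.] [ 0.6229 -0.0634  0.016 ]
scene0 32 [305.2 265.4] [ 0.6242 -0.0034  0.016 ]
scene0 21 [174.7 270.4] [ 0.667  -0.3045  0.016 ]
[ 0.62657796 -0.17477343  0.016     ] [0.052  0.06   0.0602 0.06   0.0596 0.06  ]
[[314.3897  225.42682]
 [315.83917 193.53815]
 [445.3443  199.42474]
 [443.89484 231.31342]] [[ 0.5784  0.0289  0.038 ]
 [ 0.6678  0.0262  0.038 ]
 [ 0.6567 -0.336   0.038 ]
 [ 0.567  -0.3309  0.038 ]]
scene yel [626.9 131. ] [0.1255 0.8168 0.066 ]
scene yel [ 72.8 141.7] [ 0.3001 -0.6827  0.066 ]
scene yel [187.1 157.8] [ 0.3344 -0.3556  0.066 ]
scene yel [566.3 172.5] [0.3049 0.6286 0.066 ]
scene yel [562.9 198.5] [0.3994 0.6035 0.066 ]
scene yel [246.9 191.6] [ 0.4449 -0.1718  0.066 ]
scene yel [210.8 196.4] [ 0.4698 -0.2582  0.066 ]
scene yel [317.1 196.1] [0.4444 0.0059 0.066 ]
scene yel [109.1 203.4] [ 0.5168 -0.5009  0.066 ]
scene yel [ 16.3 225.1] [ 0.6058 -0.6904  0.066 ]
scene yel [525.5 264.5] [0.6125 0.4862 0.066 ]
scene yel [328.6 316.7] [0.7878 0.0678 0.066 ]
```

drive_tool(steps=[[0,0,0,8.13,1],[0,0,0,8.13,1],[0,0,0,8.13,1],[0,0,0,8.13,1],[0,0,0,8.13,1],[0,0,0,8.13,1],[0,0,0,8.13,1],[0,0,0,8.13,1],[0,0,0,8.13,1],[0,0,0,0,1]], force=40)

```text
time: 1.15
eef_pos: [0.2159, 0.6392, 0.2308]
tcp_rot: [-0.508, -0.492, 0.508, -0.492]
contact_force: [-0.5, -0.3, -0.7]
opening: 1.002
```

```bash
cat >> h.py <<'E'
def go(x,y,z):
    s=readout.get_state(); M=R.from_quat(s["tcp_rot"]).as_matrix(); p=s["eef_pos"]
    print("t",round(s["time"],1),"tcp",p.round(4),"yaw(y)",np.degrees(np.arctan2(M[1,1],M[0,1])).round(2),"F",s["contact_force"].round(1),"op",round(s["opening"],3),"-> tool cm",(M.T@(np.array([x,y,z])-p)*100).round(2))
E
python3 -c "
from h import *
go(.454,.103,.16)"
```

```text
t 1.1 tcp [0.2159 0.6392 0.2308] yaw(y) -1.83 F [-0.5 -0.3 -0.7] op 1.002 -> tool cm [ 7.11 25.51 52.83]
```

drive_tool(steps=[[0,2.5,5,0,1],[0,2.5,5,0,1],[0,2.5,5,0,1],[0,2.5,5,0,1],[0,2.5,5,0,1],[0,2.5,5,0,1],[0,2.5,5,0,1],[0,2.5,5,0,1],[0,2.5,5,0,1],[0,2.5,5,0,1]])

```text
time: 2.15
eef_pos: [0.4255, 0.1835, 0.2315]
tcp_rot: [0.507, 0.493, -0.507, 0.493]
contact_force: [0.4, 0.1, -0.2]
opening: 1.0
```

```bash
python3 -c "
from h import *
go(.454,.103,.16)
c=save('w1','wrist')
print(pix(c,[[.454,.103,.084],[.454,.103,0],[.439,.006,.07],[.467,-.07,.084]]).round(0))"
```

```text
t 2.1 tcp [0.4255 0.1835 0.2315] yaw(y) -1.62 F [ 0.4  0.1 -0.2] op 1.0 -> tool cm [7.15 3.07 7.96]
[[352. 313.]
 [345. 280.]
 [337. 390.]
 [364. 458.]]
```

View pics/w1.png

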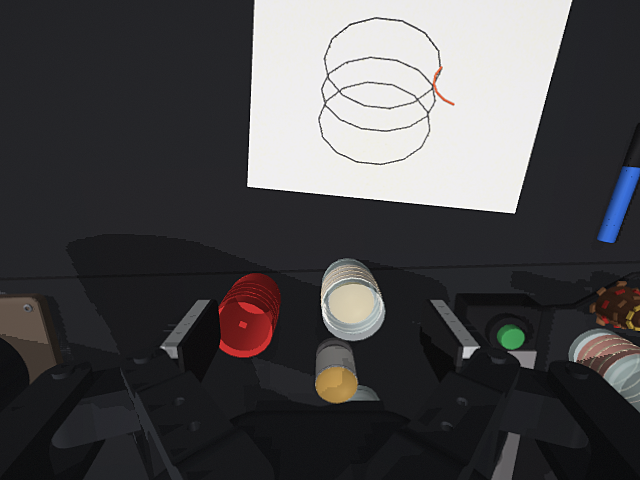

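Sheet is at the top, the red look-alike at (248,315), the target jar with its cream band at (352,300), and a bare lamp at (336,375). The projection of my estimate, (352,313), agrees with the jar.

drive_tool(steps=[[0,1,2.7,0,0.82],[0,1,2.7,0,0.82],[0,1.1,2.6,0,0.82],[3,0,0,0,0.82],[4,0,0,0,0.82],[4,0,0,0,0.82],[4,0,0,0,0.82],[3,0,0,0,0.82],[1.35,0,0,0,0.82],[0,0,0,0,0.82]])

```text
time: 3.2
eef_pos: [0.452, 0.1045, 0.0361]
tcp_rot: [-0.506, -0.493, 0.509, -0.491]
contact_force: [-0.5, -0.3, 0.3]
opening: 0.818
```

```bash
python3 -c "
from h import *
go(.454,.103,.038)"
```

```text
t 3.2 tcp [0.452  0.1045 0.0361] yaw(y) -1.74 F [-0.5 -0.3  0.3] op 0.818 -> tool cm [-0.19  0.2   0.14]
```

drive_tool(steps=[[0,0.2,0.1,0,0.6],[0,0,0,0,0.6],[0,0,0,0,0.6],[0,0,0,0,0.6],[0,0,0,0,0.6],[0,0,0,0,0.6],[-0.5,0,0,0,0.6],[-0.5,0,0,0,0.6],[-0.5,0,0,0,0.6],[-0.5,0,0,0,0.6]], force=45)

```text
time: 4.2
eef_pos: [0.4553, 0.1033, 0.0581]
tcp_rot: [-0.508, -0.492, 0.508, -0.492]
contact_force: [0.2, 0.3, -2.2]
opening: 0.697
```

drive_tool(steps=[[-0.7,0,0,0,0.6],[-0.7,0,0,0,0.6],[-0.7,0,0,0,0.6],[-0.8,0,0,0,0.6],[-1,0,0,0,0.6],[-1.5,0,0,0,0.6],[-2,0,0,0,0.6],[-2,0,0,0,0.6],[-1,0,0,0,0.6],[0,0,0,0,0.6]])

```text
time: 5.2
eef_pos: [0.4568, 0.1033, 0.164]
tcp_rot: [0.509, 0.491, -0.507, 0.493]
contact_force: [0.7, -0.4, -1.8]
opening: 0.7
```

```bash
python3 -c "
from h import *
go(.5148,.3505,.043)"
```

```text
t 5.2 tcp [0.4568 0.1033 0.164 ] yaw(y) -1.84 F [ 0.7 -0.4 -1.8] op 0.7 -> tool cm [ 12.13   4.95 -24.89]
```

drive_tool(steps=[[0,0.5,-2,0,0.6],[0,0.8,-4,0,0.6],[0,0.8,-4,0,0.6],[0,0.8,-4,0,0.6],[0,0.8,-4,0,0.6],[0,0.8,-4,0,0.6],[0,0.5,-2.9,0,0.6],[2,0,0,0,0.6],[3,0,0,0,0.6],[3,0,0,0,0.6]])

```text
time: 6.2
eef_pos: [0.5129, 0.3508, 0.0798]
tcp_rot: [-0.507, -0.492, 0.508, -0.492]
contact_force: [0.2, 0.7, -2.4]
opening: 0.699
```

```bash
python3 -c "
from h import *
go(.5148,.3505,.0405)"
```

```text
t 6.2 tcp [0.5129 0.3508 0.0798] yaw(y) -1.79 F [ 0.2  0.7 -2.4] op 0.699 -> tool cm [3.93 0.19 0.02]
```

drive_tool(steps=[[1.5,0,0,0,0.6],[1.3,0,0,0,0.6],[0.6,0,0,0,0.6],[0.3,0,0,0,0.6],[0.2,0,0,0,0.6],[0.1,0,0,0,0.6],[0,0,0,0,0.6]])

```text
time: 6.9
eef_pos: [0.514, 0.3508, 0.0427]
tcp_rot: [0.508, 0.492, -0.507, 0.492]
contact_force: [-0.5, 0.4, -1.1]
opening: 0.7
```

```bash
python3 -c "
from h import *
go(.5148,.3505,.0405)"
```

```text
t 6.9 tcp [0.514  0.3508 0.0427] yaw(y) -1.84 F [-0.5  0.4 -1.1] op 0.7 -> tool cm [0.22 0.08 0.03]
```

drive_tool(steps=[[0.1,0,0,0,0.6],[0.1,0,0,0,0.6],[0,0,0,0,0.6]])

```text
time: 7.2
eef_pos: [0.5139, 0.3508, 0.0407]
tcp_rot: [0.508, 0.492, -0.508, 0.492]
contact_force: [-0.6, -0.0, 3.2]
opening: 0.698
```

Contact. I'll release, rise and go to the next jar (0.467,-0.070).

drive_tool(steps=[[0,0,0,0,0.82],[0,0,0,0,0.82],[0,0,0,0,0.82],[0,0,0,0,0.82],[-2,0,0,0,0.82],[-4,0,0,0,0.82],[-4,0,0,0,0.82],[-2,0,0,0,0.82],[0,0,3,0,0.82],[0,0,4.5,0,0.82]])

```text
time: 8.2
eef_pos: [0.5118, 0.2765, 0.1615]
tcp_rot: [0.508, 0.492, -0.506, 0.493]
contact_force: [0.4, -1.1, -0.4]
opening: 0.818
```

```bash
python3 -c "
from h import *
go(.467,-.07,.038)"
```

```text
t 8.2 tcp [0.5118 0.2765 0.1615] yaw(y) -1.64 F [ 0.4 -1.1 -0.4] op 0.818 -> tool cm [12.29 -3.52 34.79]
```

drive_tool(steps=[[0,-0.4,4,0,0.82],[0,-0.4,4.5,0,0.82],[0,-0.4,4.5,0,0.82],[0,-0.4,4.5,0,0.82],[0,-0.4,4.5,0,0.82],[0,-0.4,4.5,0,0.82],[0,-0.5,4.5,0,0.82],[0,-0.5,2.8,0,0.82],[0,0,1,0,0.82],[0,0,0,0,0.82]])

```text
time: 9.2
eef_pos: [0.466, -0.072, 0.16]
tcp_rot: [0.509, 0.491, -0.508, 0.491]
contact_force: [-0.6, 0.3, -0.1]
opening: 0.822
```

```bash
python3 -c "
from h import *
go(.467,-.07,.038)"
```

```text
t 9.2 tcp [ 0.466 -0.072  0.16 ] yaw(y) -1.98 F [-0.6  0.3 -0.1] op 0.822 -> tool cm [12.2   0.08 -0.2 ]
```

drive_tool(steps=[[3,0,-0.1,0,0.82],[4,0,0,0,0.82],[3,0,0,0,0.82],[2.2,0,0,0,0.82],[0,0,0,0,0.82],[0,0,0,0,0.6],[0,0,0,0,0.6],[0,0,0,0,0.6],[0,0,0,0,0.6],[0,0,0,0,0.6]], force=45)

```text
time: 10.2
eef_pos: [0.4663, -0.0701, 0.0384]
tcp_rot: [0.508, 0.492, -0.508, 0.492]
contact_force: [-0.2, 2.0, -1.1]
opening: 0.683
```

drive_tool(steps=[[-0.5,0,0,0,0.6],[-0.5,0,0,0,0.6],[-0.6,0,0,0,0.6],[-0.7,0,0,0,0.6],[-0.8,0,0,0,0.6],[-0.9,0,0,0,0.6],[-1,0,0,0,0.6],[-1.5,0,0,0,0.6],[-2,0,0,0,0.6],[-2,0,0,0,0.6]])

```text
time: 11.2
eef_pos: [0.466, -0.0701, 0.1442]
tcp_rot: [0.508, 0.492, -0.508, 0.492]
contact_force: [0.4, 0.3, -1.3]
opening: 0.682
```

```bash
python3 -c "
from h import *
go(.571,.247,.0407)"
```

```text
t 11.2 tcp [ 0.466  -0.0701  0.1442] yaw(y) -1.84 F [ 0.4  0.3 -1.3] op 0.682 -> tool cm [ 10.35   9.48 -32.04]
```

```bash
python3 -c "
from h import *
c=save('s2','scene')
cv2.imwrite('pics/s2c.png',cv2.resize(c['frame'][120:300,130:510],None,fx=2.1,fy=2.1,interpolation=cv2.INTER_CUBIC)[:,:,::-1])"
```

```text
(no output)
```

View pics/s2c.png

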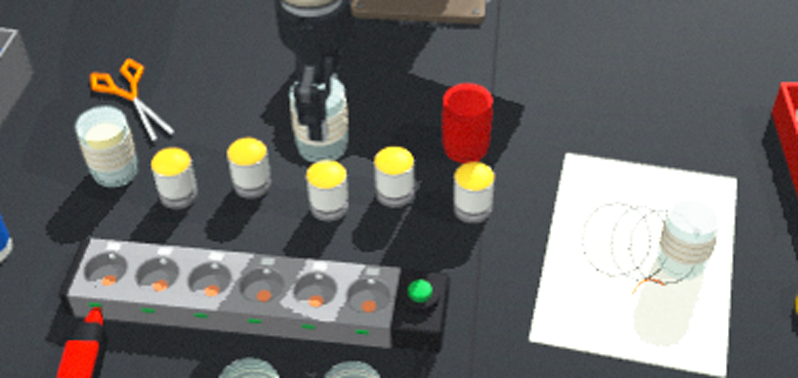

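Jar b is in hand at about (320,120). Its lamp stands alone at (327,190), lamp a is bare at (473,190), and jar a is on the sheet at (688,245).

drive_tool(steps=[[0,0.6,-2,0,0.6],[0,1.1,-3.5,0,0.6],[0,1.1,-4,0,0.6],[0,1.1,-4,0,0.6],[0,1.1,-4,0,0.6],[0,1.1,-4,0,0.6],[0,1.1,-4,0,0.6],[0,1.1,-3.5,0,0.6],[0,1.1,-2,0,0.6],[0,0.2,-1,0,0.6]])

```text
time: 12.25
eef_pos: [0.5729, 0.2485, 0.1428]
tcp_rot: [0.508, 0.492, -0.507, 0.493]
contact_force: [-0.4, -0.1, -1.0]
opening: 0.679
```

drive_tool(steps=[[2,0,0,0,0.6],[2.5,0,0,0,0.6],[2.5,0,0,0,0.6],[1.5,0,0,0,0.6],[0.7,0,0,0,0.6],[0.4,0,0,0,0.6],[0.2,0,0,0,0.6],[0.1,0,0,0,0.6],[0,0,0,0,0.6]])

```text
time: 13.15
eef_pos: [0.5728, 0.2468, 0.0448]
tcp_rot: [0.508, 0.492, -0.507, 0.492]
contact_force: [0.1, 0.7, -1.8]
opening: 0.679
```

drive_tool(steps=[[0.2,0,0,0,0.6],[0.1,0,0,0,0.6],[0.1,0,0,0,0.6],[0,0,0,0,0.6]])

```text
time: 13.55
eef_pos: [0.5723, 0.2467, 0.0402]
tcp_rot: [0.508, 0.492, -0.508, 0.492]
contact_force: [-0.0, -0.9, 0.7]
opening: 0.681
```

```bash
python3 -c "
from h import *
go(.571,.247,.0407)
c=save('s3','scene')
cv2.imwrite('pics/s3c.png',cv2.resize(c['frame'][150:300,360:520],None,fx=4,fy=4,interpolation=cv2.INTER_CUBIC)[:,:,::-1])"
```

```text
t 13.6 tcp [0.5723 0.2467 0.0402] yaw(y) -1.83 F [-0.  -0.9  0.7] op 0.681 -> tool cm [-0.05 -0.13 -0.02]
```

View pics/s3c.png

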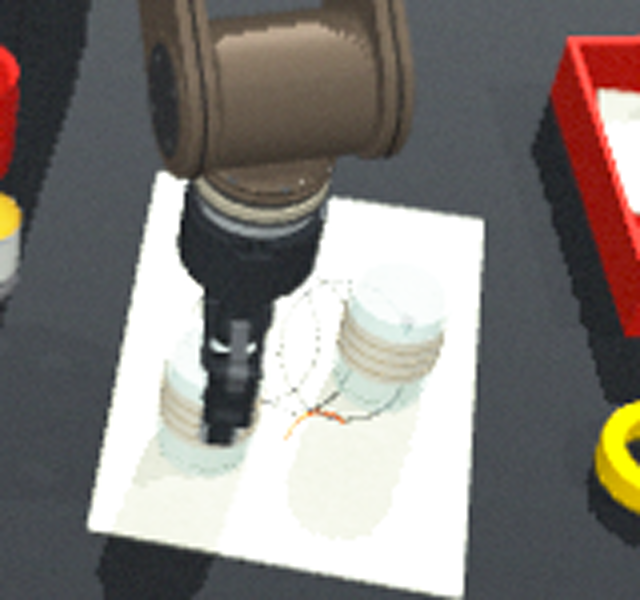

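Jar b stands on the sheet at crop (208,400), offset about 1 cm toward -y in the jaws but still well inside the sheet. I'll release it and go to jar c.

drive_tool(steps=[[0.1,0,0,0,0.6],[0,0,0,0,0.85],[0,0,0,0,0.85],[0,0,0,0,0.85],[0,0,0,0,0.85],[-2,0,0,0,0.85],[-4,0,0,0,0.85],[-4,0,0,0,0.85],[-3,0,0,0,0.85],[0,0,4,0,0.85]])

```text
time: 14.6
eef_pos: [0.5744, 0.2099, 0.1757]
tcp_rot: [0.511, 0.491, -0.503, 0.495]
contact_force: [1.0, -1.9, 0.1]
opening: 0.849
```

drive_tool(steps=[[0,-1,5,0,0.85],[0,-1,5,0,0.85],[0,-1,5,0,0.85],[0,-1,5,0,0.85],[0,-1,5,0,0.85],[0,-1,5,0,0.85],[0,-1,5,0,0.85],[0,-1,3,0,0.85],[0,-1,2,0,0.85],[0,0,0,0,0.85]])

```text
time: 15.6
eef_pos: [0.4688, -0.1857, 0.1688]
tcp_rot: [-0.509, -0.491, 0.509, -0.491]
contact_force: [-0.5, 0.7, 0.7]
opening: 0.848
```

```bash
python3 -c "
from h import *
go(.427,-.344,.038)
c=save('w4','wrist')
print(pix(c,[[.427,-.344,.084],[.465,-.259,.07],[.439,-.172,.07]]))
cv2.imwrite('pics/w4c.png',c['frame'][:,:,::-1])
c=save('t4','top');cv2.imwrite('pics/t4.png',cv2.resize(c['frame'][180:320,165:475],None,fx=2.55,fy=2.55,interpolation=cv2.INTER_CUBIC)[:,:,::-1])"
```

```text
t 15.6 tcp [ 0.4688 -0.1857  0.1688] yaw(y) -2.07 F [-0.5  0.7  0.7] op 0.848 -> tool cm [13.09 -3.6  15.97]
[[275.64454475 436.03630187]
 [317.69721913 334.20782114]
 [277.66123171 229.63742626]]
```

View pics/t4.png

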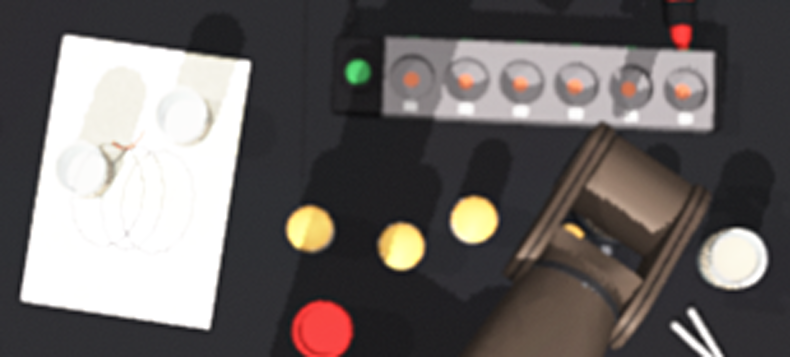

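View pics/w4c.png

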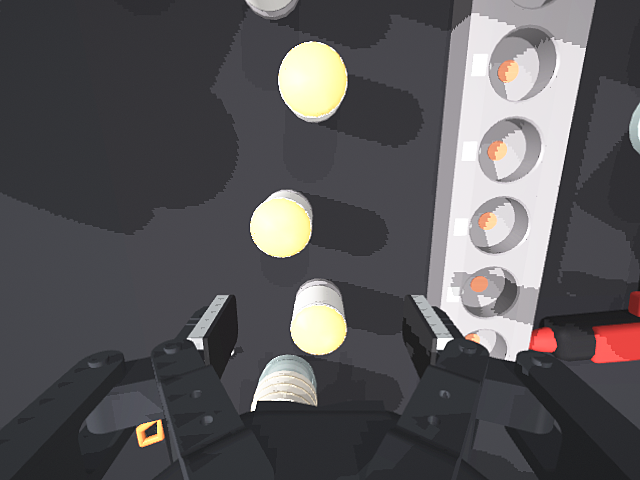

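Both jars stand on the sheet, at crop (185,117) and (85,168), and the lamps stand bare. The wrist view shows lamps at (319,328) and (282,226), within about 5 px of the predictions. On to jar c.

drive_tool(steps=[[0,-1,4,0,0.85],[0,-1,4,0,0.85],[0,-1,4,0,0.85],[0,-0.6,3,0,0.85],[0,0,1,0,0.85],[0,0,0,0,0.85]])

```text
time: 16.3
eef_pos: [0.4292, -0.3422, 0.1687]
tcp_rot: [0.508, 0.492, -0.508, 0.492]
contact_force: [-0.2, 0.2, 0.0]
opening: 0.85
```

```bash
python3 -c "
from h import *
go(.427,-.344,.038)"
```

```text
t 16.3 tcp [ 0.4292 -0.3422  0.1687] yaw(y) -1.86 F [-0.2  0.2  0. ] op 0.85 -> tool cm [13.07 -0.22  0.19]
```

drive_tool(steps=[[3,-0.2,0.2,0,0.82],[4,0,0,0,0.82],[3.5,0,0,0,0.82],[2.5,0,0,0,0.82],[0,0,0,0,0.82],[0,0,0,0,0.6],[0,0,0,0,0.6],[0,0,0,0,0.6],[0,0,0,0,0.6],[0,0,0,0,0.6]])

```text
time: 17.3
eef_pos: [0.4268, -0.3444, 0.0396]
tcp_rot: [0.508, 0.492, -0.508, 0.492]
contact_force: [0.6, 1.1, -0.9]
opening: 0.695
```

drive_tool(steps=[[-0.5,0,0,0,0.6],[-0.5,0,0,0,0.6],[-0.6,0,0,0,0.6],[-0.7,0,0,0,0.6],[-0.8,0,0,0,0.6],[-0.9,0,0,0,0.6],[-1,0,0,0,0.6],[-1.5,0,0,0,0.6],[-2,0,0,0,0.6],[-2,0,0,0,0.6]])

```text
time: 18.3
eef_pos: [0.4266, -0.3443, 0.1455]
tcp_rot: [-0.508, -0.492, 0.508, -0.492]
contact_force: [0.2, -0.1, -0.8]
opening: 0.693
```

```bash
python3 -c "
from h import *
go(.4326,.266,.041)
c=save('s5','scene')
cv2.imwrite('pics/s5c.png',cv2.resize(c['frame'][110:300,130:330],None,fx=3,fy=3,interpolation=cv2.INTER_CUBIC)[:,:,::-1])"
```

```text
t 18.3 tcp [ 0.4266 -0.3443  0.1455] yaw(y) -1.84 F [ 0.2 -0.1 -0.8] op 0.693 -> tool cm [ 10.42  -1.36 -61.02]
```

drive_tool(steps=[[0,0.5,-2,0,0.6],[0,1,-4,0,0.6],[0,1,-4,0,0.6],[0,1,-4,0,0.6],[0,0.5,-4,0,0.6],[0,0,-4,0,0.6],[0,0,-4,0,0.6],[0,0,-4,0,0.6],[0,0,-4,0,0.6],[0,0,-4,0,0.6]])

```text
time: 19.35
eef_pos: [0.4787, 0.0359, 0.1445]
tcp_rot: [0.508, 0.491, -0.508, 0.492]
contact_force: [0.8, -0.1, -0.8]
opening: 0.691
```

drive_tool(steps=[[0,-0.4,-4,0,0.6],[0,-1,-4,0,0.6],[0,-1,-4,0,0.6],[0,-1,-4,0,0.6],[0,-1,-3.5,0,0.6],[0,-1,-2.5,0,0.6],[0,0,-1,0,0.6],[0,0,0,0,0.6]])

```text
time: 20.15
eef_pos: [0.4323, 0.2668, 0.1442]
tcp_rot: [0.508, 0.492, -0.507, 0.493]
contact_force: [-0.1, -0.0, -0.7]
opening: 0.693
```

```bash
python3 -c "
from h import *
go(.4326,.266,.041)"
```

```text
t 20.1 tcp [0.4323 0.2668 0.1442] yaw(y) -1.71 F [-0.1 -0.  -0.7] op 0.693 -> tool cm [10.32  0.03  0.08]
```

drive_tool(steps=[[2,0,0,0,0.6],[2.5,0,0,0,0.6],[2.5,0,0,0,0.6],[1.5,0,0,0,0.6],[0.7,0,0,0,0.6],[0.4,0,0,0,0.6],[0.2,0,0,0,0.6],[0.2,0,0,0,0.6],[0.1,0,0,0,0.6],[0,0,0,0,0.6]])

```text
time: 21.15
eef_pos: [0.4324, 0.2661, 0.0432]
tcp_rot: [0.508, 0.492, -0.508, 0.492]
contact_force: [-0.8, 0.6, -0.8]
opening: 0.695
```

drive_tool(steps=[[0.1,0,0,0,0.6],[0,0,0,0,0.6]])

```text
time: 21.35
eef_pos: [0.4321, 0.266, 0.0419]
tcp_rot: [0.508, 0.492, -0.508, 0.492]
contact_force: [-0.9, -0.2, -0.1]
opening: 0.693
```

drive_tool(steps=[[0.1,0,0,0,0.6],[0.1,0,0,0,0.6],[0,0,0,0,0.6]])

```text
time: 21.65
eef_pos: [0.4323, 0.2661, 0.0405]
tcp_rot: [-0.508, -0.492, 0.508, -0.492]
contact_force: [-1.9, -0.5, 3.9]
opening: 0.69
```

drive_tool(steps=[[0,0,0,0,0.85],[0,0,0,0,0.85],[0,0,0,0,0.85],[0,0,0,0,0.85],[-2,0,0,0,0.85],[-4,0,0,0,0.85],[-4,0,0,0,0.85],[-3,0,0,0,0.75],[0,0,0,0,0.75]])

```text
time: 22.55
eef_pos: [0.4353, 0.2672, 0.1755]
tcp_rot: [0.511, 0.49, -0.504, 0.494]
contact_force: [0.6, -0.2, 0.5]
opening: 0.748
```

```bash
cat >> h.py <<'E'
def lamps(nm,new=True):
    c=save(nm+"t","top"); hsv=cv2.cvtColor(c["frame"],cv2.COLOR_RGB2HSV)
    n,l,s,ce=cv2.connectedComponentsWithStats(cv2.inRange(hsv,(15,60,90),(35,255,255)))
    for i in range(1,n):
        for z in (.068,):
            w=world(c,ce[i],z)[0]
            if s[i,4]>60 and -.45<w[1]<.15 and .38<w[0]<.7: print("lamp",w.round(4),s[i,4])
    return c
E
python3 -c "
from h import *
lamps('t6')
go(.438,.006,.16)
c=save('s6','scene')
cv2.imwrite('pics/s6c.png',cv2.resize(c['frame'][110:300,130:510],None,fx=2.1,fy=2.1,interpolation=cv2.INTER_CUBIC)[:,:,::-1])"
```

```text
lamp [ 0.4684 -0.0716  0.068 ] 259
lamp [ 0.4659 -0.2593  0.068 ] 248
lamp [0.4548 0.1034 0.068 ] 282
lamp [0.4384 0.0062 0.068 ] 274
lamp [ 0.4405 -0.1724  0.068 ] 257
lamp [ 0.4285 -0.3508  0.068 ] 241
t 22.6 tcp [0.4337 0.2665 0.1725] yaw(y) -1.83 F [ 0.4 -0.2 -0. ] op 0.751 -> tool cm [ 1.2   1.26 26.03]
```

View pics/s6c.png

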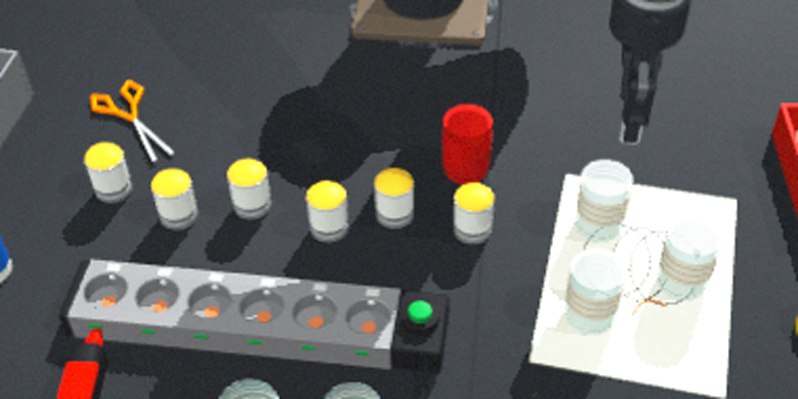

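All six lamps stand bare and all three jars are on the sheet, at crop (605,195), (688,250) and (594,285). Now lamp 1 goes to bay 6.

drive_tool(steps=[[0,0.6,3.5,0,0.72],[0,0.7,4,0,0.72],[0,0.7,4,0,0.72],[0,0.6,3.5,0,0.72],[0,0,1.2,0,0.72],[3,0,0,0,0.72],[4,0,0,0,0.72],[0,0,0,0,0.72]], force=70)

```text
time: 23.45
eef_pos: [0.4471, 0.1035, 0.0932]
tcp_rot: [-0.504, -0.496, 0.512, -0.488]
contact_force: [-0.7, -0.2, -0.5]
opening: 0.713
```

```bash
python3 -c "
from h import *
go(.455,.1034,.028)"
```

```text
t 23.4 tcp [0.4471 0.1035 0.0932] yaw(y) -1.85 F [-0.7 -0.2 -0.5] op 0.713 -> tool cm [ 6.51  0.89 -0.02]
```

drive_tool(steps=[[0,0.4,0,0,0.72],[0,0.4,0,0,0.72],[0,0,0,0,0.72]])

```text
time: 23.75
eef_pos: [0.4631, 0.1032, 0.102]
tcp_rot: [0.509, 0.491, -0.507, 0.493]
contact_force: [-0.7, -0.3, -0.3]
opening: 0.718
```

```bash
python3 -c "
from h import *
go(.455,.1034,.028);s=readout.get_state();print(R.from_quat(s['tcp_rot']).as_matrix().round(3),s['qpos'].round(3))"
```

```text
t 23.8 tcp [0.4631 0.1032 0.102 ] yaw(y) -1.81 F [-0.7 -0.3 -0.3] op 0.718 -> tool cm [ 7.4  -0.84  0.01]
[[ 0.004  0.999 -0.032]
 [ 0.    -0.032 -0.999]
 [-1.     0.004 -0.   ]] [ 0.005 -0.01   2.163  0.     0.984  0.037]
```

drive_tool(steps=[[2,-0.8,0,0,0.72],[2.5,0,0,0,0.72],[2,0,0,0,0.72],[0.9,0,0,0,0.72],[0,0,0,0,0.72],[0,0,0,0,0.4],[0,0,0,0,0.4],[0,0,0,0,0.4],[0,0,0,0,0.4],[0,0,0,0,0.4]])

```text
time: 24.75
eef_pos: [0.4545, 0.1032, 0.0275]
tcp_rot: [0.509, 0.491, -0.507, 0.493]
contact_force: [-0.6, 0.3, 6.8]
opening: 0.527
```

drive_tool(steps=[[-1.5,0,0,0,0.4],[-2.5,0,0,0,0.4],[-2.5,0,0,0,0.4],[-1.5,0,0,0,0.4],[0,0,0,0,0.4],[0,0,0,0,0.4]])

```text
time: 25.35
eef_pos: [0.4524, 0.1032, 0.1053]
tcp_rot: [-0.508, -0.492, 0.508, -0.492]
contact_force: [-1.1, -0.0, -1.2]
opening: 0.519
```

```bash
python3 -c "
from h import *
go(.6238,-.0028,.075)"
```

```text
t 25.4 tcp [0.4524 0.1032 0.1053] yaw(y) -1.84 F [-1.1 -0.  -1.2] op 0.519 -> tool cm [ 3.03 17.47 10.05]
```

drive_tool(steps=[[0,1.7,1,0,0.4],[0,3.2,1.8,0,0.4],[0,3.5,2,0,0.4],[0,3.5,2,0,0.4],[0,3,1.8,0,0.4],[0,2,1.2,0,0.4],[0,0.6,0.2,0,0.4],[0,0,0,0,0.4],[0,0,0,0,0.4]])

```text
time: 26.25
eef_pos: [0.623, -0.0015, 0.1043]
tcp_rot: [-0.507, -0.493, 0.508, -0.491]
contact_force: [0.2, 0.1, -0.9]
opening: 0.515
```

```bash
python3 -c "
from h import *
go(.6238,-.0028,.075)
c=save('w7','wrist');print(pix(c,[[.6238,-.0028,.038]]))
cv2.imwrite('pics/w7.png',c['frame'][100:,:,::-1])
c=load('t6t')
"
```

```text
t 26.2 tcp [ 0.623  -0.0015  0.1043] yaw(y) -1.81 F [ 0.2  0.1 -0.9] op 0.515 -> tool cm [2.93 0.1  0.13]
[[320.73587444 262.09100354]]
```

View pics/w7.png

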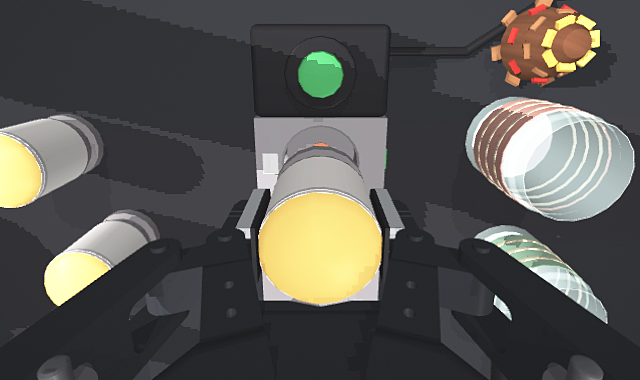

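Lamp in hand: dome at (320,248), base and collar near (320,155), and bay 6 right beneath. The bay is centred left-right on the lamp.

drive_tool(steps=[[1.5,0.05,0.1,0,0.4],[1.5,0,0,0,0.4],[0.5,0,0,0,0.4],[0.5,0,0,0,0.4],[0.3,0,0,0,0.4],[0,0,0,0,0.4],[0,0,0,0,0.4]])

```text
time: 27.0
eef_pos: [0.6255, -0.0034, 0.0632]
tcp_rot: [0.508, 0.492, -0.508, 0.492]
contact_force: [0.3, 0.2, -0.8]
opening: 0.522
```

drive_tool(steps=[[0.3,0,0,0,0.4],[0.2,0,0,0,0.4],[0,0,0,0,0.4],[0,0,0,0,0.4]])

```text
time: 27.4
eef_pos: [0.626, -0.0035, 0.0624]
tcp_rot: [-0.508, -0.492, 0.508, -0.492]
contact_force: [-9.1, 0.8, 15.1]
opening: 0.524
```

drive_tool(steps=[[-0.3,0,0,0,0.4],[0,-0.25,0,0,0.4],[0,0,0,0,0.4],[0.3,0,0,0,0.4],[0.2,0,0,0,0.4],[0,0,0,0,0.4],[0,0,0,0,0.4]])

```text
time: 28.1
eef_pos: [0.6239, -0.0034, 0.0562]
tcp_rot: [0.509, 0.491, -0.507, 0.493]
contact_force: [4.7, -0.0, -1.0]
opening: 0.522
```

drive_tool(steps=[[0.3,0.05,0,0,0.4],[0.3,0,0,0,0.4],[0.3,0,0,0,0.4],[0.3,0,0,0,0.4],[0.1,0,0,0,0.4],[0,0,0,0,0.4],[0,0,0,0,0.4]])

```text
time: 28.8
eef_pos: [0.6224, -0.0032, 0.0436]
tcp_rot: [-0.507, -0.493, 0.509, -0.491]
contact_force: [-3.0, 0.6, 7.4]
opening: 0.522
```

Home depth reached (0.0436). Release, then lamp 2 goes to bay 5.

drive_tool(steps=[[0,0,0,0,0.7],[0,0,0,0,0.7],[0,0,0,0,0.7],[0,0,0,0,0.7],[-2,0,0,0,0.7],[-3,0,0,0,0.7],[-2,0,0,0,0.7],[0,-2,0,0,0.7],[0,-4,0,0,0.7],[0,-4,0,0,0.7]])

```text
time: 29.8
eef_pos: [0.5222, -0.0002, 0.1128]
tcp_rot: [-0.508, -0.492, 0.508, -0.492]
contact_force: [0.4, 0.9, 0.3]
opening: 0.699
```

drive_tool(steps=[[0,-4,0,0,0.7],[0,-2.5,-0.2,0,0.7],[0,-1.5,-0.1,0,0.7],[0,0,0,0,0.7],[0,0,0,0,0.7]])

```text
time: 30.3
eef_pos: [0.4438, 0.0053, 0.1132]
tcp_rot: [0.508, 0.492, -0.508, 0.492]
contact_force: [0.2, -0.6, 0.8]
opening: 0.699
```

```bash
python3 -c "
from h import *
go(.439,.0062,.028)"
```

```text
t 30.3 tcp [0.4438 0.0053 0.1132] yaw(y) -1.84 F [ 0.2 -0.6  0.8] op 0.699 -> tool cm [ 8.51 -0.49 -0.07]
```

drive_tool(steps=[[2,-0.4,-0.1,0,0.72],[3,0,0,0,0.72],[2.5,0,0,0,0.72],[1,0,0,0,0.72],[0,0,0,0,0.72],[0,0,0,0,0.4],[0,0,0,0,0.4],[0,0,0,0,0.4],[0,0,0,0,0.4],[0,0,0,0,0.4]])

```text
time: 31.3
eef_pos: [0.4406, 0.0063, 0.0291]
tcp_rot: [0.509, 0.491, -0.507, 0.493]
contact_force: [0.7, -0.3, 4.2]
opening: 0.524
```

drive_tool(steps=[[-1.5,0,0,0,0.4],[-2.5,0,0,0,0.4],[-2.5,0,0,0,0.4],[-1.5,0,0,0,0.4],[0,0,0,0,0.4],[0,0,0,0,0.4]])

```text
time: 31.9
eef_pos: [0.4387, 0.0067, 0.1072]
tcp_rot: [-0.508, -0.492, 0.508, -0.492]
contact_force: [-0.3, -0.9, -3.3]
opening: 0.521
```

```bash
python3 -c "
from h import *
go(.6211,-.063,.063)"
```

```text
t 31.9 tcp [0.4387 0.0067 0.1072] yaw(y) -1.84 F [-0.3 -0.9 -3.3] op 0.521 -> tool cm [ 4.4  18.46  6.38]
```

drive_tool(steps=[[0,2,0.7,0,0.4],[0,3.5,1.2,0,0.4],[0,3.8,1.3,0,0.4],[0,3.8,1.3,0,0.4],[0,3,1,0,0.4],[0,1.8,0.7,0,0.4],[0,0.5,0.2,0,0.4],[0,0,0,0,0.4],[0,0,0,0,0.4],[0,0,0,0,0.4]])

```text
time: 32.9
eef_pos: [0.6199, -0.0626, 0.1072]
tcp_rot: [-0.508, -0.493, 0.508, -0.491]
contact_force: [0.8, 0.7, -1.1]
opening: 0.515
```

```bash
python3 -c "
from h import *
go(.6211,-.063,.062)"
```

```text
t 32.9 tcp [ 0.6199 -0.0626  0.1072] yaw(y) -1.81 F [ 0.8  0.7 -1.1] op 0.515 -> tool cm [4.52 0.13 0.04]
```

drive_tool(steps=[[1.5,0.1,0,0,0.4],[1.5,0,0,0,0.4],[0.7,0,0,0,0.4],[0.4,0,0,0,0.4],[0.3,0,0,0,0.4],[0.3,0,0,0,0.4],[0.2,0,0,0,0.4],[0,0,0,0,0.4],[0,0,0,0,0.4]])

```text
time: 33.8
eef_pos: [0.6222, -0.0632, 0.059]
tcp_rot: [0.508, 0.492, -0.508, 0.492]
contact_force: [-0.7, 0.7, -1.3]
opening: 0.523
```

drive_tool(steps=[[0.3,0,0,0,0.4],[0.3,0,0,0,0.4],[0.3,0,0,0,0.4],[0.3,0,0,0,0.4],[0.2,0,0,0,0.4],[0,0,0,0,0.4],[0,0,0,0,0.4]])

```text
time: 34.5
eef_pos: [0.6222, -0.0632, 0.0451]
tcp_rot: [-0.508, -0.492, 0.508, -0.492]
contact_force: [-2.8, 1.7, 3.2]
opening: 0.523
```

drive_tool(steps=[[0.1,0,0,0,0.4],[0,0,0,0,0.7],[0,0,0,0,0.7],[0,0,0,0,0.7],[0,0,0,0,0.7],[-2,0,0,0,0.7],[-3,0,0,0,0.7],[-2,0,0,0,0.7],[0,-2,0,0,0.7],[0,-4,0.5,0,0.7]])

```text
time: 35.5
eef_pos: [0.5642, -0.0669, 0.1157]
tcp_rot: [0.509, 0.49, -0.507, 0.494]
contact_force: [-0.8, -0.3, 0.2]
opening: 0.704
```

drive_tool(steps=[[0,-4,0.5,0,0.7],[0,-3.5,0.3,0,0.7],[0,-1.7,0,0,0.7],[0,0,0,0,0.7],[0,0,0,0,0.7]])

```text
time: 36.0
eef_pos: [0.4705, -0.0717, 0.1143]
tcp_rot: [0.508, 0.491, -0.508, 0.492]
contact_force: [-0.3, -0.5, 0.6]
opening: 0.703
```

```bash
python3 -c "
from h import *
go(.4695,-.0716,.028)
c=save('w8','wrist'); print(pix(c,[[.4695,-.0716,.068],[.4405,-.1724,.068],[.4659,-.2593,.068]]).round())
hsv=cv2.cvtColor(c['frame'],cv2.COLOR_RGB2HSV);n,l,s,ce=cv2.connectedComponentsWithStats(cv2.inRange(hsv,(18,60,90),(35,255,255)))
print([(ce[i].round(),s[i,4]) for i in range(1,n) if s[i,4]>300])"
```

```text
t 36.0 tcp [ 0.4705 -0.0717  0.1143] yaw(y) -1.86 F [-0.3 -0.5  0.6] op 0.703 -> tool cm [ 8.63 -0.12 -0.01]
[[317. 271.]
 [279. 413.]
 [321. 510.]]
[(array([609., 142.]), np.int32(5329)), (array([598., 256.]), np.int32(4568)), (array([320., 269.]), np.int32(3322)), (array([281., 393.]), np.int32(1039))]
```

drive_tool(steps=[[2,-0.05,0,0,0.72],[3,0,0,0,0.72],[2.6,0,0,0,0.72],[1,0,0,0,0.72],[0,0,0,0,0.72],[0,0,0,0,0.4],[0,0,0,0,0.4],[0,0,0,0,0.4],[0,0,0,0,0.4],[0,0,0,0,0.4]])

```text
time: 37.05
eef_pos: [0.4706, -0.0718, 0.0291]
tcp_rot: [0.508, 0.491, -0.507, 0.493]
contact_force: [1.0, -0.2, 4.6]
opening: 0.522
```

drive_tool(steps=[[-1.5,0,0,0,0.4],[-2.5,0,0,0,0.4],[-2.5,0,0,0,0.4],[-1.5,0,0,0,0.4],[0,0,0,0,0.4],[0,0,0,0,0.4]])

```text
time: 37.65
eef_pos: [0.4687, -0.0712, 0.1072]
tcp_rot: [-0.508, -0.492, 0.508, -0.492]
contact_force: [-0.6, 0.3, -1.4]
opening: 0.522
```

```bash
python3 -c "
from h import *
go(.6200,-.1226,.059)"
```

```text
t 37.6 tcp [ 0.4687 -0.0712  0.1072] yaw(y) -1.84 F [-0.6  0.3 -1.4] op 0.522 -> tool cm [ 4.8  15.29  4.65]
```

drive_tool(steps=[[0,1.5,0.5,0,0.4],[0,3,0.9,0,0.4],[0,3.2,1,0,0.4],[0,3.2,1,0,0.4],[0,2.5,0.7,0,0.4],[0,1.4,0.5,0,0.4],[0,0.5,0.1,0,0.4],[0,0,0,0,0.4],[0,0,0,0,0.4],[0,0,0,0,0.4]])

```text
time: 38.65
eef_pos: [0.6197, -0.1228, 0.1072]
tcp_rot: [-0.508, -0.492, 0.508, -0.491]
contact_force: [-0.1, -0.2, -1.4]
opening: 0.519
```

```bash
python3 -c "
from h import *
go(.6200,-.1226,.059)"
```

```text
t 38.6 tcp [ 0.6197 -0.1228  0.1072] yaw(y) -1.83 F [-0.1 -0.2 -1.4] op 0.519 -> tool cm [ 4.82  0.04 -0.02]
```

drive_tool(steps=[[1.5,0,0,0,0.4],[1.5,0,0,0,0.4],[0.7,0,0,0,0.4],[0.4,0,0,0,0.4],[0.3,0,0,0,0.4],[0.3,0,0,0,0.4],[0.2,0,0,0,0.4],[0,0,0,0,0.4],[0,0,0,0,0.4]])

```text
time: 39.55
eef_pos: [0.6206, -0.1232, 0.0588]
tcp_rot: [-0.508, -0.492, 0.508, -0.492]
contact_force: [-0.5, 0.9, -2.7]
opening: 0.522
```

drive_tool(steps=[[0.3,0,0,0,0.4],[0.3,0,0,0,0.4],[0.3,0,0,0,0.4],[0.3,0,0,0,0.4],[0.2,0,0,0,0.4],[0.1,0,0,0,0.4],[0,0,0,0,0.4]])

```text
time: 40.25
eef_pos: [0.6206, -0.1232, 0.0452]
tcp_rot: [-0.508, -0.492, 0.508, -0.492]
contact_force: [-5.8, 1.8, 7.4]
opening: 0.522
```

drive_tool(steps=[[0,0,0,0,0.7],[0,0,0,0,0.7],[0,0,0,0,0.7],[0,0,0,0,0.7],[-2,0,0,0,0.7],[-3,0,0,0,0.7],[-2,0,0,0,0.7],[0,-2,0.5,0,0.7],[0,-4,1.2,0,0.7],[0,-4,1.2,0,0.7]])

```text
time: 41.25
eef_pos: [0.5194, -0.1493, 0.1141]
tcp_rot: [0.508, 0.492, -0.508, 0.493]
contact_force: [-0.2, -0.5, -0.5]
opening: 0.703
```

drive_tool(steps=[[0,-4,1.2,0,0.7],[0,-2.4,1,0,0.7],[0,-1.3,0.4,0,0.7],[0,0,0,0,0.7],[0,0,0,0,0.7]])

```text
time: 41.75
eef_pos: [0.443, -0.1729, 0.1143]
tcp_rot: [0.508, 0.491, -0.508, 0.492]
contact_force: [0.0, -0.5, 0.4]
opening: 0.702
```

```bash
cat >> h.py <<'E'
def wl(nm,P):
    c=save(nm,'wrist'); print(pix(c,P).round())
    hsv=cv2.cvtColor(c['frame'],cv2.COLOR_RGB2HSV);n,l,s,ce=cv2.connectedComponentsWithStats(cv2.inRange(hsv,(18,60,90),(35,255,255)))
    print([(ce[i].round().tolist(),int(s[i,4])) for i in range(1,n) if s[i,4]>300])
E
python3 -c "
from h import *
go(.4415,-.1724,.028)
wl('w9',[[.4415,-.1724,.068],[.4659,-.2593,.068],[.4285,-.3508,.068]])"
```

```text
t 41.8 tcp [ 0.443  -0.1729  0.1143] yaw(y) -1.86 F [ 0.  -0.5  0.4] op 0.702 -> tool cm [ 8.63 -0.17 -0.04]
[[316. 270.]
 [358. 393.]
 [307. 500.]]
[([629.0, 185.0], 1331), ([316.0, 267.0], 3763), ([312.0, 386.0], 2095), ([156.0, 456.0], 312)]
```

The next lamp along now reads (312,386) instead of (358,393), so it was knocked aside. I'll re-measure it later and carry on with this one.

drive_tool(steps=[[2,-0.1,0,0,0.72],[3,0,0,0,0.72],[2.6,0,0,0,0.72],[1,0,0,0,0.72],[0,0,0,0,0.72],[0,0,0,0,0.4],[0,0,0,0,0.4],[0,0,0,0,0.4],[0,0,0,0,0.4],[0,0,0,0,0.4]])

```text
time: 42.8
eef_pos: [0.4422, -0.1732, 0.0291]
tcp_rot: [0.508, 0.491, -0.508, 0.493]
contact_force: [1.2, 0.3, 4.8]
opening: 0.522
```

drive_tool(steps=[[-1.5,0,0,0,0.4],[-2.5,0,0,0,0.4],[-2.5,0,0,0,0.4],[-1.5,0,0,0,0.4],[0,0,0,0,0.4],[0,0,0,0,0.4]])

```text
time: 43.4
eef_pos: [0.4406, -0.1723, 0.1072]
tcp_rot: [-0.508, -0.492, 0.508, -0.492]
contact_force: [0.7, 0.7, -0.3]
opening: 0.519
```

```bash
python3 -c "
from h import *
go(.6185,-.1826,.059)"
```

```text
t 43.4 tcp [ 0.4406 -0.1723  0.1072] yaw(y) -1.84 F [ 0.7  0.7 -0.3] op 0.519 -> tool cm [ 4.81 17.82  0.46]
```

drive_tool(steps=[[0,2,0,0,0.4],[0,3.5,0.1,0,0.4],[0,3.8,0.1,0,0.4],[0,3.5,0.1,0,0.4],[0,3,0.1,0,0.4],[0,1.5,0,0,0.4],[0,0.5,0,0,0.4],[0,0,0,0,0.4],[0,0,0,0,0.4],[0,0,0,0,0.4]])

```text
time: 44.4
eef_pos: [0.6177, -0.1821, 0.1073]
tcp_rot: [-0.508, -0.492, 0.508, -0.491]
contact_force: [0.5, 0.1, -2.2]
opening: 0.52
```

```bash
python3 -c "
from h import *
go(.6185,-.1826,.059)
c=load('w9'); wl('w10',[[.6185,-.1826,.11]])"
```

```text
t 44.4 tcp [ 0.6177 -0.1821  0.1073] yaw(y) -1.86 F [ 0.5  0.1 -2.2] op 0.52 -> tool cm [4.83 0.09 0.05]
[[321. 310.]]
[([320.0, 41.0], 7839), ([321.0, 170.0], 6709), ([320.0, 344.0], 10554), ([36.0, 391.0], 2927)]
```

drive_tool(steps=[[1.5,0.1,0,0,0.4],[1.5,0,0,0,0.4],[0.7,0,0,0,0.4],[0.4,0,0,0,0.4],[0.3,0,0,0,0.4],[0.3,0,0,0,0.4],[0.2,0,0,0,0.4],[0,0,0,0,0.4],[0,0,0,0,0.4]])

```text
time: 45.35
eef_pos: [0.6193, -0.1825, 0.063]
tcp_rot: [-0.507, -0.493, 0.509, -0.491]
contact_force: [-10.2, 1.4, 15.6]
opening: 0.519
```

drive_tool(steps=[[-0.4,0,0,0,0.4],[0,-0.2,0,0,0.4],[0,0,0,0,0.4],[0.3,0,0,0,0.4],[0.2,0,0,0,0.4],[0,0,0,0,0.4],[0,0,0,0,0.4]])

```text
time: 46.05
eef_pos: [0.6183, -0.1825, 0.0579]
tcp_rot: [0.508, 0.491, -0.508, 0.492]
contact_force: [1.1, -0.6, 0.6]
opening: 0.523
```

drive_tool(steps=[[0.3,0,0,0,0.4],[0.3,0,0,0,0.4],[0.3,0,0,0,0.4],[0.3,0,0,0,0.4],[0.1,0,0,0,0.4],[0.1,0,0,0,0.4],[0,0,0,0,0.4]])

```text
time: 46.75
eef_pos: [0.6178, -0.1823, 0.0452]
tcp_rot: [-0.508, -0.492, 0.508, -0.492]
contact_force: [-3.9, 0.7, 9.3]
opening: 0.519
```

drive_tool(steps=[[0,0,0,0,0.7],[0,0,0,0,0.7],[0,0,0,0,0.7],[0,0,0,0,0.7],[-2,0,0,0,0.7],[-3,0,0,0,0.7],[-2.5,0,0,0,0.7],[0,-3,0,0,0.7],[0,-3,0,0,0.7],[0,0,0,0,0.7]])

```text
time: 47.75
eef_pos: [0.5546, -0.1793, 0.1176]
tcp_rot: [-0.508, -0.493, 0.509, -0.49]
contact_force: [-0.4, 0.5, -1.0]
opening: 0.701
```

```bash
python3 -c "
from h import *
lamps('t11')
c=save('w11','wrist');hsv=cv2.cvtColor(c['frame'],cv2.COLOR_RGB2HSV);n,l,s,ce=cv2.connectedComponentsWithStats(cv2.inRange(hsv,(18,60,90),(35,255,255)))
for i in range(1,n):
    if s[i,4]>300: print(ce[i],s[i,4],world(c,ce[i],.068).round(3), world(c,ce[i],.084).round(3))
c=save('s11','scene');hsv=cv2.cvtColor(c['frame'],cv2.COLOR_RGB2HSV);n,l,s,ce=cv2.connectedComponentsWithStats(cv2.inRange(hsv,(18,90,90),(35,255,255)))
for i in range(1,n):
    if s[i,4]>40: print('sc',ce[i],s[i,4],world(c,ce[i],.068).round(3))
cv2.imwrite('pics/s11c.png',cv2.resize(c['frame'][110:300,130:510],None,fx=2.1,fy=2.1,interpolation=cv2.INTER_CUBIC)[:,:,::-1])
go(.45,-.26,.16)"
```

```text
lamp [ 0.6238 -0.0033  0.068 ] 256
lamp [ 0.6251 -0.0642  0.068 ] 229
lamp [ 0.6231 -0.1248  0.068 ] 224
lamp [ 0.4333 -0.2605  0.068 ] 245
lamp [ 0.4283 -0.3506  0.068 ] 246
[448.77277528  44.19580143] 7574 [[ 0.626 -0.062  0.068]] [[ 0.62  -0.066  0.084]]
[437.53601872 169.46983119] 5983 [[ 0.624 -0.124  0.068]] [[ 0.619 -0.122  0.084]]
[427.77106742 272.36587079] 4272 [[ 0.622 -0.184  0.068]] [[ 0.617 -0.178  0.084]]
[147.70428016 470.46303502] 514 [[ 0.427 -0.33   0.068]] [[ 0.438 -0.312  0.084]]
sc [626.91551185 130.70183281] 2237 [[0.127 0.816 0.068]]
sc [ 72.89807163 141.72727273] 363 [[ 0.302 -0.681  0.068]]
sc [189.45833333 157.69791667] 96 [[ 0.336 -0.348  0.068]]
sc [566.27163462 172.63221154] 416 [[0.308 0.627 0.068]]
sc [178.67839196 183.70854271] 199 [[ 0.435 -0.35   0.068]]
sc [210.04237288 188.16101695] 118 [[ 0.443 -0.266  0.068]]
sc [562.90820425 198.51921974] 1743 [[0.402 0.602 0.068]]
sc [109.25       203.35416667] 48 [[ 0.518 -0.499  0.068]]
sc [ 16.22790698 224.9627907 ] 430 [[ 0.607 -0.689  0.068]]
sc [227.00396825 241.57539683] 252 [[ 0.611 -0.185  0.068]]
sc [252.07258065 244.33467742] 248 [[ 0.614 -0.126  0.068]]
sc [277.80078125 246.59375   ] 256 [[ 0.615 -0.066  0.068]]
sc [304.1640625  248.81640625] 256 [[ 0.616 -0.005  0.068]]
sc [525.59410112 264.48735955] 712 [[0.614 0.485 0.068]]
sc [328.63247863 316.51282051] 117 [[0.789 0.068 0.068]]
t 47.9 tcp [ 0.5584 -0.1805  0.119 ] yaw(y) -1.85 F [0.6 0.  0.2] op 0.704 -> tool cm [ -4.11 -10.57   8.3 ]
```

View pics/s11c.png

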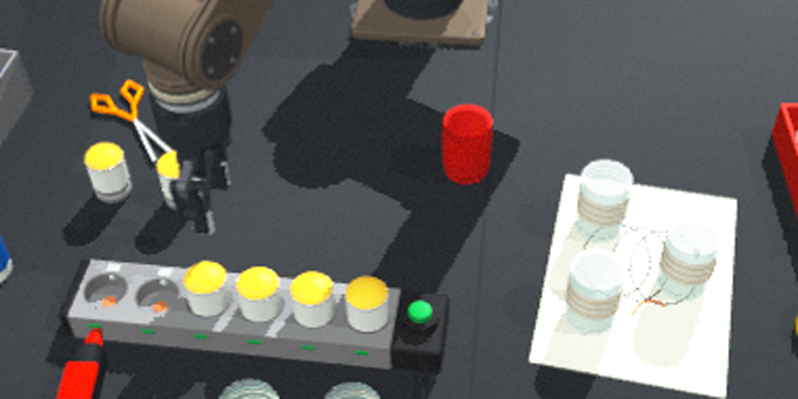

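Four lamps are in bays 3-6, at crop (205-367,285). The knocked lamp is upright at about (0.434,-0.2605), and the last one is at (107,170).

drive_tool(steps=[[0,-2,1.5,0,0.7],[0,-3.5,2.5,0,0.7],[0,-3.5,2.4,0,0.7],[0,-2.2,1.5,0,0.7],[0,-0.8,0.5,0,0.7],[0,0,0,0,0.7],[0,0,0,0,0.7],[0,0,0,0,0.7]])

```text
time: 48.7
eef_pos: [0.4364, -0.26, 0.119]
tcp_rot: [0.508, 0.492, -0.508, 0.492]
contact_force: [0.4, 0.4, -0.2]
opening: 0.699
```

```bash
python3 -c "
from h import *
go(.4360,-.2605,.0285)
wl('w12',[[.4360,-.2605,.068],[.4295,-.3506,.068]])"
```

```text
t 48.7 tcp [ 0.4364 -0.26    0.119 ] yaw(y) -1.76 F [ 0.4  0.4 -0.2] op 0.699 -> tool cm [ 9.05 -0.04  0.05]
[[318. 269.]
 [313. 394.]]
[([634.0, 136.0], 372), ([320.0, 269.0], 2851), ([318.0, 386.0], 1724)]
```

drive_tool(steps=[[2.5,0,0,0,0.72],[3,0,0,0,0.72],[2.5,0,0,0,0.72],[1,0,0,0,0.72],[0,0,0,0,0.72],[0,0,0,0,0.4],[0,0,0,0,0.4],[0,0,0,0,0.4],[0,0,0,0,0.4],[0,0,0,0,0.4]])

```text
time: 49.75
eef_pos: [0.4363, -0.2612, 0.0302]
tcp_rot: [0.508, 0.491, -0.508, 0.493]
contact_force: [0.2, 1.1, 5.2]
opening: 0.521
```

drive_tool(steps=[[-1.5,0,0,0,0.4],[-2.5,0,0,0,0.4],[-2.5,0,0,0,0.4],[-1.5,0,0,0,0.4],[0,0,0,0,0.4],[0,0,0,0,0.4]])

```text
time: 50.35
eef_pos: [0.4348, -0.2601, 0.1081]
tcp_rot: [-0.508, -0.492, 0.508, -0.492]
contact_force: [-0.4, 0.2, -1.3]
opening: 0.521
```

```bash
python3 -c "
from h import *
go(.6157,-.2427,.059)"
```

```text
t 50.4 tcp [ 0.4348 -0.2601  0.1081] yaw(y) -1.84 F [-0.4  0.2 -1.3] op 0.521 -> tool cm [ 4.9  18.03 -2.31]
```

drive_tool(steps=[[0,2,-0.2,0,0.4],[0,3.5,-0.5,0,0.4],[0,3.8,-0.5,0,0.4],[0,3.5,-0.5,0,0.4],[0,3,-0.4,0,0.4],[0,1.7,-0.2,0,0.4],[0,0.5,0,0,0.4],[0,0,0,0,0.4],[0,0,0,0,0.4],[0,0,0,0,0.4]])

```text
time: 51.35
eef_pos: [0.6147, -0.2433, 0.1082]
tcp_rot: [-0.508, -0.492, 0.508, -0.491]
contact_force: [-0.1, 0.1, -1.7]
opening: 0.513
```

```bash
python3 -c "
from h import *
go(.6157,-.2427,.059)"
```

```text
t 51.4 tcp [ 0.6147 -0.2433  0.1082] yaw(y) -1.88 F [-0.1  0.1 -1.7] op 0.513 -> tool cm [ 4.92  0.11 -0.06]
```

drive_tool(steps=[[1.5,0,0,0,0.4],[1.5,0,0,0,0.4],[0.7,0,0,0,0.4],[0.4,0,0,0,0.4],[0.3,0,0,0,0.4],[0.3,0,0,0,0.4],[0.2,0,0,0,0.4],[0,0,0,0,0.4],[0,0,0,0,0.4]])

```text
time: 52.25
eef_pos: [0.6164, -0.2433, 0.0603]
tcp_rot: [0.508, 0.492, -0.508, 0.492]
contact_force: [0.7, -0.3, -1.6]
opening: 0.521
```

drive_tool(steps=[[0.3,0,0,0,0.4],[0.3,0,0,0,0.4],[0.3,0,0,0,0.4],[0.3,0,0,0,0.4],[0.2,0,0,0,0.4],[0.1,0,0,0,0.4],[0,0,0,0,0.4]])

```text
time: 52.95
eef_pos: [0.6161, -0.2433, 0.0463]
tcp_rot: [-0.508, -0.492, 0.508, -0.492]
contact_force: [-3.1, 1.2, 7.3]
opening: 0.519
```

drive_tool(steps=[[0,0,0,0,0.7],[0,0,0,0,0.7],[0,0,0,0,0.7],[0,0,0,0,0.7],[-2,0,0,0,0.7],[-3,0,0,0,0.7],[-2,0,0,0,0.7],[0,-2,1.2,0,0.7],[0,-4,2.4,0,0.7],[0,-4,2.4,0,0.7]])

```text
time: 53.95
eef_pos: [0.5133, -0.3002, 0.115]
tcp_rot: [-0.507, -0.492, 0.508, -0.493]
contact_force: [-0.3, -0.4, 0.7]
opening: 0.703
```

drive_tool(steps=[[0,-4,2.4,0,0.7],[0,-2.8,2,0,0.7],[0,-1.4,0.9,0,0.7],[0,0,0,0,0.7],[0,0,0,0,0.7],[0,0,0,0,0.7]])

```text
time: 54.55
eef_pos: [0.4314, -0.3497, 0.1149]
tcp_rot: [0.508, 0.492, -0.507, 0.492]
contact_force: [-0.2, 0.2, -0.2]
opening: 0.702
```

```bash
python3 -c "
from h import *
go(.4300,-.3506,.0285)
wl('w13',[[.4300,-.3506,.068]])"
```

```text
t 54.5 tcp [ 0.4314 -0.3497  0.1149] yaw(y) -1.76 F [-0.2  0.2 -0.2] op 0.702 -> tool cm [ 8.63 -0.14  0.09]
[[317. 272.]]
[([330.0, 272.0], 1635), ([114.0, 291.0], 2018)]
```

View pics/w13.png

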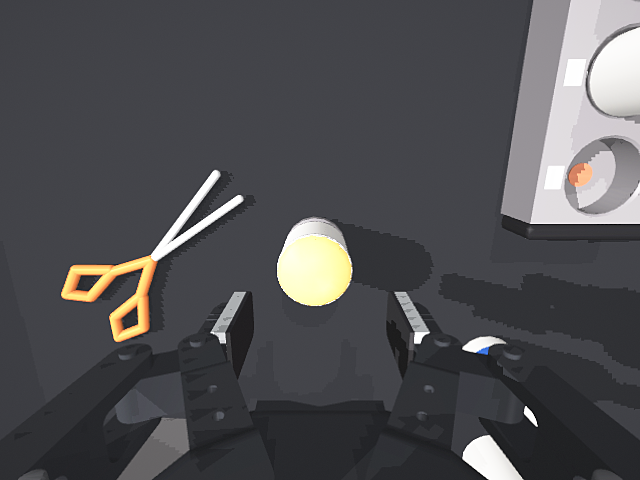

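Dome at (315,270), matching the prediction of (317,272). The earlier centroid was only skewed by glare. Grasp.

drive_tool(steps=[[2,-0.1,0.1,0,0.72],[3,0,0,0,0.72],[2.5,0,0,0,0.72],[1.1,0,0,0,0.72],[0,0,0,0,0.72],[0,0,0,0,0.4],[0,0,0,0,0.4],[0,0,0,0,0.4],[0,0,0,0,0.4],[0,0,0,0,0.4]])

```text
time: 55.6
eef_pos: [0.4301, -0.3521, 0.0302]
tcp_rot: [0.508, 0.491, -0.508, 0.493]
contact_force: [0.1, 1.1, 4.6]
opening: 0.523
```

drive_tool(steps=[[-1.5,0,0,0,0.4],[-2.5,0,0,0,0.4],[-2.5,0,0,0,0.4],[-1.5,0,0,0,0.4],[0,0,0,0,0.4],[0,0,0,0,0.4]])

```text
time: 56.2
eef_pos: [0.429, -0.351, 0.1085]
tcp_rot: [0.508, 0.492, -0.508, 0.492]
contact_force: [0.1, 0.3, -1.1]
opening: 0.518
```

```bash
python3 -c "
from h import *
go(.6135,-.3029,.059)"
```

```text
t 56.2 tcp [ 0.429  -0.351   0.1085] yaw(y) -1.84 F [ 0.1  0.3 -1.1] op 0.518 -> tool cm [ 4.95 18.29 -5.39]
```

drive_tool(steps=[[0,2,-0.6,0,0.4],[0,3.5,-1,0,0.4],[0,3.8,-1.1,0,0.4],[0,3.5,-1,0,0.4],[0,3,-0.9,0,0.4],[0,2,-0.6,0,0.4],[0,0.5,-0.2,0,0.4],[0,0,0,0,0.4],[0,0,0,0,0.4],[0,0,0,0,0.4]])

```text
time: 57.2
eef_pos: [0.6127, -0.3035, 0.1083]
tcp_rot: [-0.508, -0.492, 0.508, -0.491]
contact_force: [0.2, -0.1, -1.5]
opening: 0.517
```

```bash
python3 -c "
from h import *
go(.6135,-.3029,.059)"
```

```text
t 57.2 tcp [ 0.6127 -0.3035  0.1083] yaw(y) -1.89 F [ 0.2 -0.1 -1.5] op 0.517 -> tool cm [ 4.93  0.08 -0.06]
```

drive_tool(steps=[[1.5,0,0,0,0.4],[1.5,0,0,0,0.4],[0.7,0,0,0,0.4],[0.4,0,0,0,0.4],[0.3,0,0,0,0.4],[0.3,0,0,0,0.4],[0.2,0,0,0,0.4],[0,0,0,0,0.4],[0,0,0,0,0.4]])

```text
time: 58.1
eef_pos: [0.6145, -0.3032, 0.0603]
tcp_rot: [0.508, 0.491, -0.508, 0.492]
contact_force: [1.3, -0.2, -0.4]
opening: 0.519
```

drive_tool(steps=[[0.3,0,0,0,0.4],[0.3,0,0,0,0.4],[0.3,0,0,0,0.4],[0.3,0,0,0,0.4],[0.2,0,0,0,0.4],[0.1,0,0,0,0.4],[0,0,0,0,0.4]])

```text
time: 58.8
eef_pos: [0.614, -0.3033, 0.0463]
tcp_rot: [-0.508, -0.492, 0.508, -0.492]
contact_force: [-3.1, 3.2, 7.0]
opening: 0.524
```

drive_tool(steps=[[0,0,0,0,0.7],[0,0,0,0,0.7],[0,0,0,0,0.7],[0,0,0,0,0.7],[-2,0,0,0,0.7],[-4,0,0,0,0.5],[-4,0,0,0,0.2],[-2,0,-3,0,0],[0,0,-5,0,0],[0,0,-5,0,0]])

```text
time: 59.8
eef_pos: [0.6187, -0.1729, 0.1664]
tcp_rot: [0.509, 0.49, -0.508, 0.492]
contact_force: [0.3, -0.2, -0.1]
opening: -0.0
```

drive_tool(steps=[[0,0,-5,0,0],[0,0,-5,0,0],[0,0,-5,0,0],[0,0,-4,0,0],[0,0,-2.5,0,0],[0,0,-1,0,0],[0,0,0,0,0],[0,0,0,0,0],[0,0,0,0,0]])

```text
time: 60.7
eef_pos: [0.6255, 0.0501, 0.1648]
tcp_rot: [-0.508, -0.491, 0.508, -0.492]
contact_force: [0.6, -0.2, -0.3]
opening: 0.001
```

```bash
python3 -c "
from h import *
go(.625,.055,.07)
for cam,nm in(('scene','s14'),('top','t14'),('wrist','w14')):
    c=save(nm,cam);hsv=cv2.cvtColor(c['frame'],cv2.COLOR_RGB2HSV)
    n,l,s,ce=cv2.connectedComponentsWithStats(cv2.inRange(hsv,(18,70,90),(35,255,255)))
    for i in range(1,n):
        w=world(c,ce[i],.084)[0]
        if s[i,4]>40 and .55<w[0]<.68 and -.4<w[1]<.1:print(nm,ce[i].round(1),s[i,4],w.round(3))
    n,l,s,ce=cv2.connectedComponentsWithStats(cv2.inRange(hsv,(50,100,50),(75,255,255)))
    for i in range(1,n):
        w=world(c,ce[i],.059)[0]
        if s[i,4]>20 and .55<w[0]<.68 and 0<w[1]<.1:print('key',nm,ce[i].round(1),s[i,4],w.round(4))
c=load('s14');cv2.imwrite('pics/s14c.png',cv2.resize(c['frame'][110:300,130:510],None,fx=2.1,fy=2.1,interpolation=cv2.INTER_CUBIC)[:,:,::-1])
"
```

```text
t 60.7 tcp [0.6255 0.0501 0.1648] yaw(y) -1.94 F [ 0.6 -0.2 -0.3] op 0.001 -> tool cm [ 9.48 -0.07 -0.49]
s14 [175.1 236.7] 257 [ 0.621 -0.301  0.084]
s14 [200.7 239.1] 252 [ 0.623 -0.241  0.084]
s14 [227.  241.5] 261 [ 0.624 -0.18   0.084]
s14 [252.2 244.4] 264 [ 0.627 -0.121  0.084]
s14 [277.9 246.6] 267 [ 0.628 -0.062  0.084]
s14 [304.2 248.8] 262 [ 0.629 -0.002  0.084]
key s14 [329.4 258.1] 109 [0.6305 0.0544 0.059 ]
t14 [330.  208.2] 109 [ 0.62  -0.013  0.084]
t14 [348.6 207.9] 209 [ 0.622 -0.063  0.084]
t14 [370.8 208.8] 206 [ 0.62  -0.123  0.084]
t14 [392.3 210.1] 208 [ 0.618 -0.181  0.084]
t14 [415.1 211. ] 203 [ 0.616 -0.243  0.084]
t14 [437.  212.4] 208 [ 0.613 -0.303  0.084]
w14 [319.8 393.2] 342 [ 0.622 -0.064  0.084]
key w14 [318.7 236.1] 890 [0.6254 0.0561 0.059 ]
key w14 [368.5 292. ] 28 [0.6633 0.009  0.059 ]
```

View pics/s14c.png

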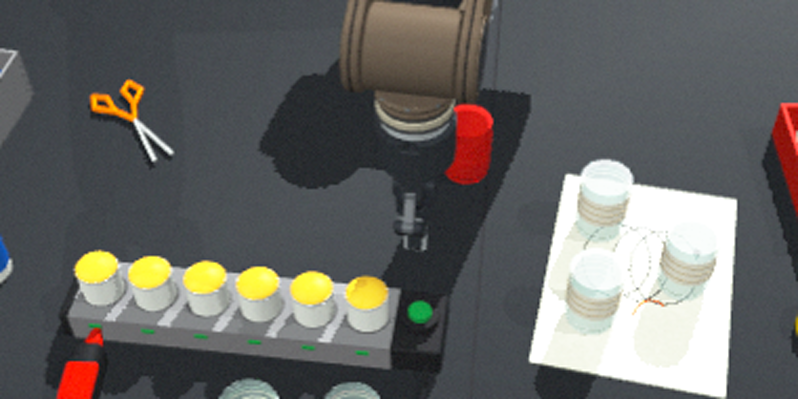

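All six lamps line up at equal height in the dock, crop (97-367,255-295), and the jars are undisturbed on the sheet. The key is at crop (420,313), about (0.625,0.055). Press it.

drive_tool(steps=[[2,-0.1,-0.5,0,0],[3,0,0,0,0],[3,0,0,0,0],[1.5,0,0,0,0],[0.5,0,0,0,0],[0.3,0,0,0,0],[0,0,0,0,0],[0,0,0,0,0]])

```text
time: 61.65
eef_pos: [0.6257, 0.0566, 0.0635]
tcp_rot: [0.509, 0.491, -0.507, 0.493]
contact_force: [-0.1, 0.5, 1.2]
opening: -0.0
```

drive_tool(steps=[[0.3,0,0,0,0],[0.2,0,0,0,0],[0.2,0,0,0,0],[0,0,0,0,0],[0,0,0,0,0]])

```text
time: 62.15
eef_pos: [0.6253, 0.0567, 0.0557]
tcp_rot: [0.508, 0.491, -0.507, 0.492]
contact_force: [-0.1, 0.5, 4.0]
opening: 0.0
```

drive_tool(steps=[[0.1,0,0,0,0],[0.1,0,0,0,0],[0.1,0,0,0,0],[0,0,0,0,0],[0,0,0,0,0]])

```text
time: 62.65
eef_pos: [0.6254, 0.0567, 0.054]
tcp_rot: [0.508, 0.492, -0.508, 0.492]
contact_force: [-1.5, -0.4, 10.2]
opening: -0.003
```

Bottomed out at 10 N. Release and retreat.

drive_tool(steps=[[0,0,0,0,0],[-2,0,0,0,0],[-4,0,0,0,0],[-4,0,0,0,0],[-3,-2,0,0,0],[0,-4,0,0,0],[0,-4,0,0,0],[0,0,0,0,0],[0,0,0,0,0],[0,0,0,0,0]])

```text
time: 63.65
eef_pos: [0.5252, 0.0598, 0.1817]
tcp_rot: [0.508, 0.492, -0.508, 0.492]
contact_force: [0.6, -0.8, 0.4]
opening: 0.001
```

```bash
python3 -c "
from h import *
go(.5,.05,.2)
c=save('s15','scene');a=load('s14')
hsv=cv2.cvtColor(c['frame'],cv2.COLOR_RGB2HSV);n,l,s,ce=cv2.connectedComponentsWithStats(cv2.inRange(hsv,(18,70,90),(35,255,255)))
print([ce[i].round(1).tolist() for i in range(1,n) if 200<s[i,4]<300 and ce[i][1]>230])
n,l,s,ce=cv2.connectedComponentsWithStats(cv2.inRange(hsv,(50,100,50),(75,255,255)));print([(ce[i].round(1).tolist(),int(s[i,4])) for i in range(1,n) if s[i,4]>20])
cv2.imwrite('pics/s15c.png',cv2.resize(c['frame'][110:360,130:510],None,fx=2.1,fy=2.1,interpolation=cv2.INTER_CUBIC)[:,:,::-1])"
```

```text
t 63.6 tcp [0.5252 0.0598 0.1817] yaw(y) -1.84 F [ 0.6 -0.8  0.4] op 0.001 -> tool cm [-1.83 -2.49  1.06]
[[175.1, 236.7], [200.7, 239.1], [226.9, 241.5], [252.2, 244.3], [277.9, 246.7], [304.2, 248.8]]
[([98.6, 165.3], 416), ([607.4, 202.3], 697), ([329.4, 258.0], 111), ([498.7, 342.0], 163)]
```

View pics/s15c.png

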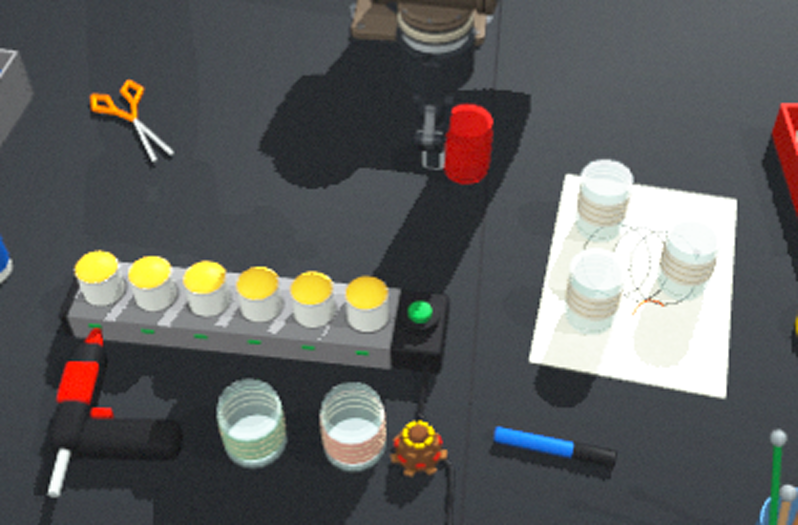

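```bash
python3 -c "
from h import *
print(sign_off())"
```

```text
the job is handed in; nothing more can be done
None
```

The job is done and handed in at about 64 s of the 210 s allowed; `sign_off()` gives no verdict.

- **Jars:** All three came straight off with their lamps left standing, and they now stand mouth-down and wholly on the sheet. I judged this by eye in the last scene picture and did not compute their sheet coordinates. One jar sat about 1 cm off-centre in the jaws and ended that much nearer its edge of the sheet.
- **Lamps:** All six, three from the jars and three bare, are in bays 1 to 6. Each was pressed until the tool reached home depth with a rising push-back of about 3 to 9 N. In the last pictures their domes are collinear and about 16 mm above the on-table height, which matches fully home rather than resting on the ball.
- **Start key:** It was pressed to its stop (tool at 54 mm, about 10 N) and looks sprung back, reading the same pixel before and after.
- **Snags:**
  - Two lamps caught the bay rim on the +x side. I backed off, shifted 2 to 2.5 mm and they went in.
  - One bare lamp was knocked about 3 cm aside mid-run, so I re-measured it before picking it up.
  - I noticed no slip of the grip.
- **Rest of the table:** The red look-alike and the other things look unmoved in the final picture, and the arm is clear of everything.

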